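# Put the parts of a dismantled beam line back into their fitted bays

## Task

The parts of a dismantled beam line lie loose on the optical table: three steel posts of different lengths, a post holder and a mounted lens. Sort them into the grey drawer inserts set out for them: lay each post flat in the bay cut to its own length, stand the post holder upright with its foot down in the round pocket, and stand the mounted lens upright with its foot down in the rectangular pocket. Let go of everything at the end.

Things in the scene. Friction and masses are not known exactly. Their poses are not given: they have to be found in the camera images.
- post_short: The short one of three plain pale steel optical posts, a rod 12.7 mm thick and 51 mm long, 0.06 to 0.12 kg, lying on the table. Origin: middle of its length on its underside (6.4 mm below the axis); body y runs along the rod. It lies with z up and does not roll easily.
- post_medium: The medium one of three plain pale steel optical posts, a rod 12.7 mm thick and 76 mm long, 0.06 to 0.12 kg, lying on the table. Origin: middle of its length on its underside (6.4 mm below the axis); body y runs along the rod. It lies with z up and does not roll easily.
- post_long: The long one of three plain pale steel optical posts, a rod 12.7 mm thick and 101 mm long, 0.06 to 0.12 kg, lying on the table. Origin: middle of its length on its underside (6.4 mm below the axis); body y runs along the rod. It lies with z up and does not roll easily.
- holder: Black post holder standing on a round foot (32 mm across, 6 high); tube 24 mm across, 81 mm tall; 0.16 kg. Origin: underside of the foot, z up; the axis of foot and tube lies 4 mm from it towards body +y. A pale thumbscrew 10 mm thick sticks out towards body -y, 52 mm up, ending 20 mm from the origin; so grip the tube across body x, near the top.
- lens: Mounted lens: black foot 30 mm (body x) by 40 mm (body y), 8 mm high; pale stem 12 mm across; on top a black ring round the glass, 36 mm across (body y), 8 mm thick (body x), ring centre 57 mm up; 76 mm tall, 0.12 kg. Origin: centre of the underside of the foot, z up.
- bay_short: Grey plastic bay, open on top, for the 51 mm post; fixed. Inside 67 mm long (body y), 26 mm wide (body x); outside 77 by 36 mm; walls 5 mm thick, tops 15 mm above the table; floor 4 mm above it. Both side walls have a 42 mm wide finger gap at mid-length, open down to the floor. Origin: under its middle at table height, z up.
- bay_medium: Grey plastic bay, open on top, for the 76 mm post; fixed. Inside 92 mm long (body y), 26 mm wide (body x); outside 102 by 36 mm; walls 5 mm thick, tops 15 mm above the table; floor 4 mm above it. Both side walls have a 42 mm wide finger gap at mid-length, open down to the floor. Origin: under its middle at table height, z up.
- bay_long: Grey plastic bay, open on top, for the 101 mm post; fixed. Inside 117 mm long (body y), 26 mm wide (body x); outside 127 by 36 mm; walls 5 mm thick, tops 15 mm above the table; floor 4 mm above it. Both side walls have a 42 mm wide finger gap at mid-length, open down to the floor. Origin: under its middle at table height, z up.
- dock_round: Grey plastic block 66 by 66 mm, 14 mm high, fixed, with a round pocket 46 mm across and 10 mm deep (its floor 4 mm above the table) for the post holder's foot. Origin: under the pocket's middle at table height, z up.
- dock_square: Grey plastic block 64 mm (body x) by 74 mm (body y), 14 mm high, fixed, with a rectangular pocket 44 mm (body x) by 54 mm (body y), 10 mm deep (its floor 4 mm above the table), for the lens mount's foot, long side along long side. Origin: under its middle at table height, z up.

How it is judged:
By the outcome, as a careful person would: the job done as asked, in the order asked, and still so for the second after the job is handed in, with the robot touching nothing.
It also fails if it takes over 115 s, if anything falls off the work surface, if the arm or the gripper's body presses on something with over 40 N, if the wrist force passes 120 N, or if a joint passes its speed limit or range.

## Robot

A 6-joint arm with a two-finger parallel gripper is mounted at the origin on a cart in front of the work surface, level with it; the furniture and walls round the work are solid. World frame = base frame: x ahead of the robot, y to its left, z up, the work surface at z = 0. Lengths are in m, angles in degrees, forces in N, time in s.
With the tool pointing down it reaches from about 0.4 to 0.825 m from the base axis. Payload 7 kg.
Tool frame: the origin (TCP) lies at the very end of the fingers, on their centre line; the grasp point (between the pads) lies r.pinch_z behind it (r.pinch_z is the distance from the TCP to the grasp point, in m); z points along the fingers, y is the direction in which the jaws open and shut (so a half turn about z gives the same grasp; the last joint's range is limited). The gripper opens to 88 mm and grips with 3 to 60 N. Pads are 19 mm wide; open, the fingers measure 130 mm over their backs; the gripper's body (78 mm by 193 mm) begins 47 mm behind the grasp point.
Start: joints at [-47.492, 20.546, 0.682, 0, -70.136, -16.507], TCP at [0.296, -0.607, 0.227] pointing down, gripper open.
Joint ranges: [-176.03, 176.03], [-82.01, 121.73], [-58.28, 71.71], [-173.87, 95.51], [-174.79, -0.11], [-173.66, 173.66]. Speed limits (degrees/s): [136.94, 136.94, 172.46, 180, 180, 180].

## Interface

Orientations are given as [roll, pitch, yaw] about the fixed x, y, z axes, in that order (R = Rz(yaw) Ry(pitch) Rx(roll)).
In Python, from plant import r gives the robot as it stands. The module is installed in compiled form; this text tells all that it offers.
- The arm moves only by the tool servo_tool, never from a script. Its argument "steps" is a list of rows, each a list of 5 numbers: the finger opening in cm, from 0 to 8.76, then the shift along the tool's x, y, z in cm, then the turn about the tool's z in degrees. In form: [[fingers, x, y, z, spin], ...]. A call has 1 to 8 rows; each row shifts and turns the commanded pose from where the row before left it, along the tool's axes as they then stand; what a row does not reach is not made up. A row lasts 1/8 s, in which the tool goes at most 62.5 mm and 10.7 degrees, less where a joint would pass 70% of its speed; a pose out of reach is approached as far as the arm can. A call with a gripper value outside its range is refused whole. The fingers move at their own pace and stop on an object; "squeeze" is the grip in N (left out, the last holds). Time passes only in rows, so rows that do not move let the fingers close. It gives the time, the measured TCP pose, the force and the opening at its end, in the units of the state.
- r.get_state(): the state, without advancing time (a new reading comes with each control period).
- r.capture(name): name is "scene" or "top" or "wrist"; returns the picture (384x512x3 uint8, red, green, blue); there is no depth.
- r.calibration(name): a dict with "K" (3x3 intrinsics, pixels), "rvec" (rotation vector, rad) and "tvec" (3), from world to camera coordinates, as OpenCV has them; the wrist camera has in their place "tool_from_camera" (4x4, takes a point from camera to tool coordinates, whose origin is the TCP and whose axes are the flange's). Camera axes: x right, y down, z forward; pixel columns grow to the right and rows downward; lengths in m; the calibration is good to about 2 mm. A picture is of the moment at which its call begins: read the wrist's pose just before it. calibration takes no time and is no camera call.
- r.close_job(): hands the job in, once; it reports no verdict.
The state is a dict: "time_s": time; "joints": joint angles; "qd": joint speeds; "joint_torque": joint torques, N m; "tcp_pos": TCP position; "eef_rot": TCP orientation; "contact_force": force on the tool from outside, world axes, zero at the start; "moment": the same for the moment, N m; "gripper_width": finger opening in m.
Only numpy, scipy, OpenCV 4.12 (cv2) and the standard library are available. Lean on these libraries where they do the work, as an engineer would, in place of code of your own. Each camera call takes 0.05 s, during which the arm holds its last target.

## Working session

There is one attempt and no reset: what is moved stays moved. The work goes in short steps, Python scripts to look and compute and a tool call to move; the robot and the scene stay as the last step left them, time stands still between calls to the robot, and variables do not carry over. Pictures are saved under pics/ and viewed, and the job is handed in when it is done.

Besides the shell and the picture viewer there is one more tool, called after ">>>" as name(argument=value, ...) on one line, values as JSON. servo_tool: Moves the arm, as the interface text tells. Its arguments: {"type":"object","properties":{"steps":{"type":"array","items":{"type":"array","items":{"type":"number"}}},"squeeze":{"type":"number"}},"required":["steps"]}

```bash
mkdir -p pics
python3 - <<'E'
from plant import r
import cv2,numpy as np
s=r.get_state();print(s['time_s'],s['tcp_pos'],s['eef_rot'],s['gripper_width'],r.pinch_z)
for n in ['scene','top']:
    im=r.capture(n);cv2.imwrite(f'pics/{n}0.png',im[:,:,::-1]);np.save(f'pics/{n}0.npy',im)
    print(n,r.calibration(n))
print(r.calibration('wrist'))
E
```

```text
0.0 [ 0.29567325 -0.60625335  0.22562207] [ 1.79904928e+02 -8.10834483e-03 -1.54004449e+02] 0.08800769587513978 0.0188
scene {'K': array([[350.52261173,   0.        , 253.27495365],
       [  0.        , 350.52261173, 185.07667405],
       [  0.        ,   0.        ,   1.        ]]), 'rvec': array([ 0.75747243, -2.66976646,  0.98018824]), 'tvec': array([0.41630872, 0.28734165, 0.64694352])}
top {'K': array([[360.34401735,   0.        , 259.71445433],
       [  0.        , 360.34401735, 189.01418423],
       [  0.        ,   0.        ,   1.        ]]), 'rvec': array([ 2.04188665, -2.18296631,  0.23735006]), 'tvec': array([-0.06327624,  0.54080561,  0.77953606])}
{'K': array([[300.8951645 ,   0.        , 259.52234073],
       [  0.        , 300.8951645 , 185.79144822],
       [  0.        ,   0.        ,   1.        ]]), 'tool_from_camera': array([[-1.29816295e-03, -9.62266930e-01, -2.72104155e-01,
         7.20474621e-02],
       [ 9.99999056e-01, -1.37158958e-03,  7.96517458e-05,
         4.57224703e-04],
       [-4.49861465e-04, -2.72103794e-01,  9.62267802e-01,
        -1.59465834e-01],
       [ 0.00000000e+00,  0.00000000e+00,  0.00000000e+00,
         1.00000000e+00]])}
```

View pics/scene0.png

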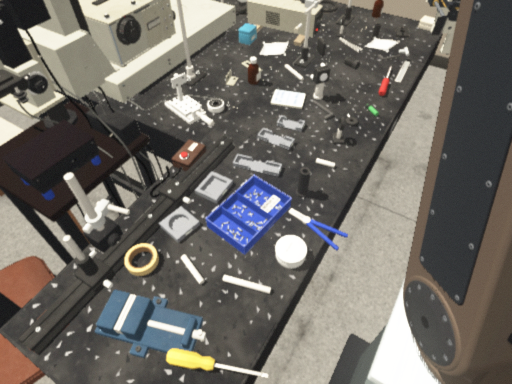

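View pics/top0.png

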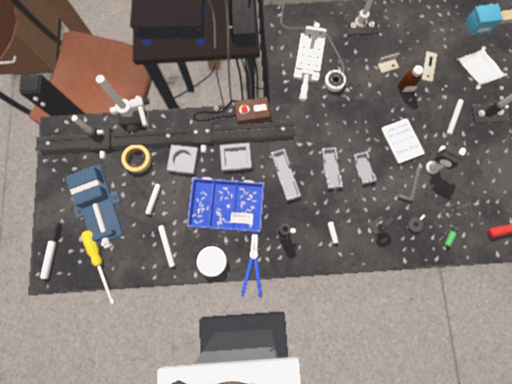

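```bash
cat > h.py <<'E'
import numpy as np,cv2
from plant import r
def px2w(n,u,v,z,cal=None):
    c=r.calibration(n);K=c['K'];R,_=cv2.Rodrigues(c['rvec']);t=c['tvec']
    C=-R.T@t; d=R.T@np.linalg.inv(K)@np.array([u,v,1.]); s=(z-C[2])/d[2]; return C+s*d
def w2px(n,P):
    c=r.calibration(n);p,_=cv2.projectPoints(np.float64(P).reshape(-1,1,3),c['rvec'],c['tvec'],c['K'],None);return p.reshape(-1,2)
from scipy.spatial.transform import Rotation as Rn
def wpose(s):
    T=np.eye(4);T[:3,:3]=Rn.from_euler('xyz',s['eef_rot'],degrees=True).as_matrix();T[:3,3]=s['tcp_pos'];return T@r.calibration('wrist')['tool_from_camera']
def wpx2w(T,u,v,z):
    K=r.calibration('wrist')['K'];d=T[:3,:3]@np.linalg.inv(K)@np.array([u,v,1.]);C=T[:3,3];return C+(z-C[2])/d[2]*d
def ww2px(T,P):
    K=r.calibration('wrist')['K'];q=np.linalg.inv(T)@np.append(P,1);p=K@q[:3];return p[:2]/p[2]
E
python3 - <<'E'
from h import *
im=np.load('pics/top0.npy')[:,:,::-1]
c=r.calibration('top');R,_=cv2.Rodrigues(c['rvec']);print('cam',-R.T@c['tvec'])
for p in [(152,199),(166,246),(333,233),(287,237),(440,162),(381,235),(47,260),(182,160),(236,157),(286,175),(332,168),(365,168)]:print(p,px2w('top',*p,0).round(3))
a=im[130:300,120:320];cv2.imwrite('pics/a.png',cv2.resize(a,None,fx=4,fy=3.5,interpolation=cv2.INTER_CUBIC)[:600,:800])
a=im[120:270,270:470];cv2.imwrite('pics/b.png',cv2.resize(a,None,fx=4,fy=4,interpolation=cv2.INTER_CUBIC))
E
```

```text
cam [ 0.3585878  -0.0845108   0.87659784]
(152, 199) [0.54  0.167 0.   ]
(166, 246) [0.423 0.134 0.   ]
(333, 233) [ 0.427 -0.27   0.   ]
(287, 237) [ 0.425 -0.158  0.   ]
(440, 162) [ 0.588 -0.561  0.   ]
(381, 235) [ 0.415 -0.386  0.   ]
(47, 260) [0.409 0.417 0.   ]
(182, 160) [0.636 0.091 0.   ]
(236, 157) [ 0.635 -0.046  0.   ]
(286, 175) [ 0.579 -0.169  0.   ]
(332, 168) [ 0.59  -0.286  0.   ]
(365, 168) [ 0.584 -0.369  0.   ]
```

View pics/a.png

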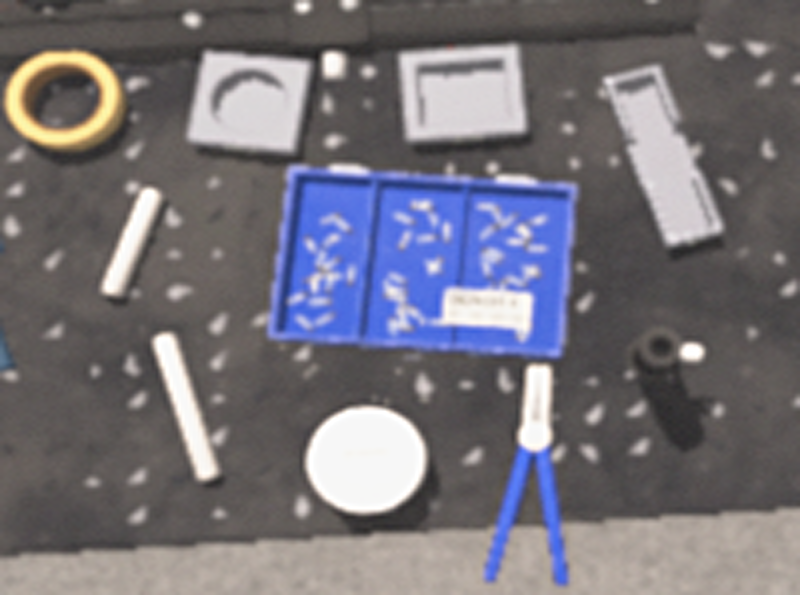

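View pics/b.png

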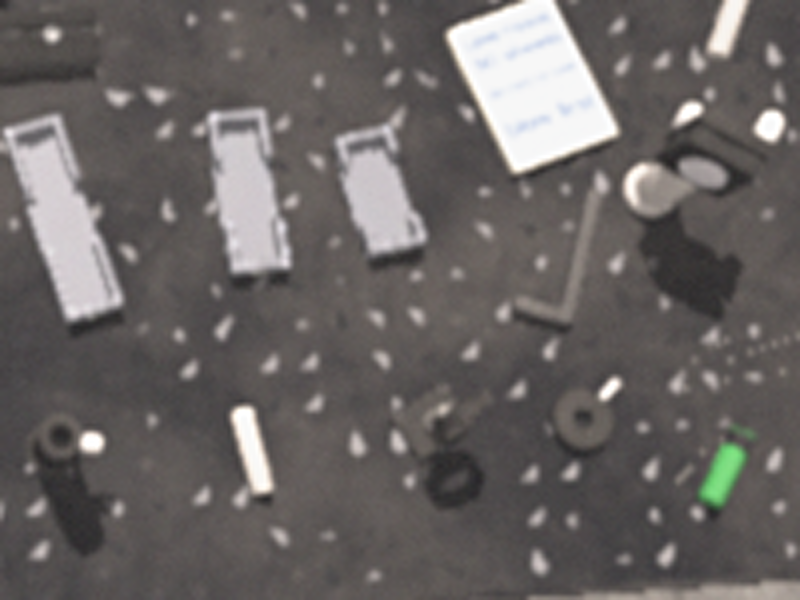

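Run:
```python
from h import *
im=np.load('pics/top0.npy')
A=lambda x,y:(120+(x+.5)/4-.5,130+(y+.5)/3.5-.5)
B=lambda x,y:(270+(x+.5)/4-.5,120+(y+.5)/4-.5)
hsv=cv2.cvtColor(im,cv2.COLOR_RGB2HSV)
m=((im.min(2)>130)).astype(np.uint8)
n,l,st,ce=cv2.connectedComponentsWithStats(m)
for nm,seed in [('med',(152,199)),('long',(166,246)),('short',(333,233))]:
    k=l[seed[1],seed[0]]; ys,xs=np.where(l==k)
    P=np.array([px2w('top',u,v,.009)[:2] for u,v in zip(xs,ys)])
    rc=cv2.minAreaRect(np.float32(P));mu=P.mean(0);w,V=np.linalg.eigh(np.cov((P-mu).T));d=V[:,1];pr=(P-mu)@d
    print(nm,len(xs),mu.round(4),'ctr',np.round(rc[0],4),'size',np.round(rc[1],4),'dir yaw',np.degrees(np.arctan2(d[1],d[0])).round(1),np.ptp(pr).round(4))
# bays: outer corners at top z=.015 as read
def rect(nm,pts,z):
    Q=np.array([px2w('top',*p,z)[:2] for p in pts]);print(nm,Q.mean(0).round(4),'sides',np.linalg.norm(Q-np.roll(Q,-1,0),axis=1).round(3),[np.degrees(np.arctan2(*(Q[(i+1)%4]-Q[i])[::-1])).round(1) for i in range(4)])
rect('long',[B(5,130),B(60,115),B(122,303),B(72,318)],.015)
rect('med',[B(208,113),B(266,110),B(290,266),B(233,272)],.015)
rect('short',[B(337,135),B(391,124),B(425,242),B(371,256)],.015)
rect('round',[A(205,50),A(313,58),A(300,152),A(190,143)],.014)
rect('square',[A(400,52),A(520,43),A(527,132),A(408,140)],.014)
for p in [(660,348)]: print('holder top',px2w('top',*A(*p),.081), 'screw',px2w('top',*A(692,351),.052))
print('lens',px2w('top',*B(438,415),.04))
```

```text
med 200 [0.5423 0.1637] ctr [0.5414 0.1631] size [0.0235 0.079 ] dir yaw 162.0 0.0791
long 283 [0.4233 0.1314] ctr [0.4251 0.1284] size [0.1024 0.0227] dir yaw -163.9 0.1024
short 152 [ 0.4262 -0.2668] ctr [ 0.4252 -0.2683] size [0.0239 0.0602] dir yaw -179.7 0.0595
long [ 0.5798 -0.1667] sides [0.036 0.125 0.032 0.126] [np.float64(-77.9), np.float64(-167.1), np.float64(103.1), np.float64(14.6)]
med [ 0.5887 -0.2825] sides [0.037 0.101 0.035 0.103] [np.float64(-90.7), np.float64(-178.0), np.float64(92.3), np.float64(2.6)]
short [ 0.5837 -0.3642] sides [0.035 0.078 0.035 0.079] [np.float64(-81.9), np.float64(-171.9), np.float64(100.9), np.float64(8.2)]
round [0.6358 0.0865] sides [0.068 0.07  0.069 0.069] [np.float64(-98.8), np.float64(171.6), np.float64(80.7), np.float64(-8.5)]
square [ 0.6337 -0.0455] sides [0.076 0.067 0.074 0.066] [np.float64(-88.6), np.float64(-179.8), np.float64(90.8), np.float64(1.8)]
holder top [ 0.43653798 -0.14757909  0.081     ] screw [ 0.43620735 -0.16796953  0.052     ]
lens [ 0.43907796 -0.37167225  0.04      ]
```

```bash
cat >> h.py <<'E'
def go(x,y,z,yaw):
    s=r.get_state();p=np.array(s['tcp_pos']);R=Rn.from_euler('xyz',s['eef_rot'],degrees=True).as_matrix()
    Rt=Rn.from_euler('xyz',[180,0,yaw],degrees=True).as_matrix();d=np.array([x,y,z])-p
    sp=(s['eef_rot'][2]-yaw+180)%360-180
    print('t',round(s['time_s'],2),'pos',p.round(4),'rot',np.round(s['eef_rot'],2),'w',round(s['gripper_width'],4),'F',np.round(s['contact_force'],1))
    print(' now-axes',(100*R.T@d).round(2),'after-spin-axes',(100*Rt.T@d).round(2),'spin',round(sp,2),'j6',round(s['joints'][5],1))
def wcap(name,zoom=1.5):
    s=r.get_state();im=r.capture('wrist');np.save(f'pics/{name}.npy',im);T=wpose(s);np.save(f'pics/{name}_T.npy',T)
    cv2.imwrite(f'pics/{name}.png',cv2.resize(im[:,:,::-1],None,fx=zoom,fy=zoom,interpolation=cv2.INTER_CUBIC));return im,T
E
python3 -c "
from h import *
go(.43,-.267,.2,-174)"
```

```text
t 0.1 pos [ 0.2957 -0.6063  0.2257] rot [ 1.7992e+02 -1.0000e-02 -1.5401e+02] w 0.0878 F [ 0.3  0.  -1.6]
 now-axes [-26.94  24.61   2.6 ] after-spin-axes [-16.9   32.34   2.57] spin 19.99 j6 -16.5
```

>>> servo_tool(steps=[[8.7,0,0,0,10],[8.7,0,0,0,10],[8.7,-2.8,5.4,0.43,0],[8.7,-2.8,5.4,0.43,0],[8.7,-2.8,5.4,0.43,0],[8.7,-2.8,5.4,0.43,0],[8.7,-2.8,5.4,0.43,0],[8.7,-2.8,5.4,0.43,0]])

```text
time_s: 1.1
tcp_pos: [0.4294, -0.265, 0.2006]
eef_rot: [180.0, 0.0, -174.0]
contact_force: [1.3, 0.1, 0.6]
gripper_width: 0.0869
```

```bash
python3 -c "
from h import *
go(.43,-.267,.2,-174)
wcap('w1')"
```

```text
t 1.1 pos [ 0.4294 -0.265   0.2006] rot [ 1.80e+02  1.00e-02 -1.74e+02] w 0.0869 F [1.3 0.1 0.6]
 now-axes [-0.04 -0.21  0.06] after-spin-axes [-0.04 -0.21  0.06] spin -0.0 j6 -74.7
```

View pics/w1.png

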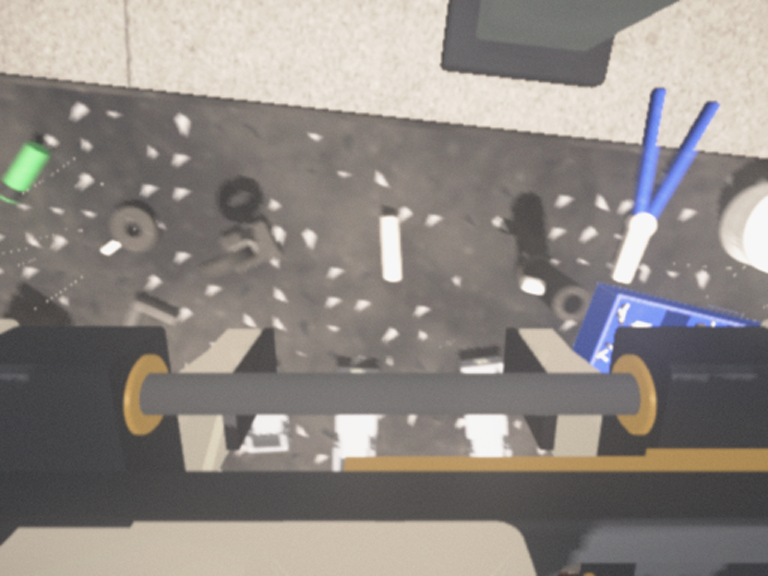

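```bash
cat >> h.py <<'E'
def wpost(name,seed,z=.009,th=140):
    im=np.load(f'pics/{name}.npy');T=np.load(f'pics/{name}_T.npy')
    n,l,st,ce=cv2.connectedComponentsWithStats((im.min(2)>th).astype(np.uint8))
    k=l[seed[1],seed[0]];ys,xs=np.where(l==k);P=np.array([wpx2w(T,u,v,z)[:2] for u,v in zip(xs,ys)])
    rc=cv2.minAreaRect(np.float32(P));mu=P.mean(0);w,V=np.linalg.eigh(np.cov((P-mu).T));d=V[:,1]*np.sign(V[0,1])
    print(len(xs),'mean',mu.round(4),'rect',np.round(rc[0],4),np.round(rc[1],4),'yaw',np.degrees(np.arctan2(d[1],d[0])).round(1))
E
python3 - <<'E'
from h import *
wpost('w1',(260,163))
T=np.load('pics/w1_T.npy')
for p in [(389,208),(393,281)]:print(wpx2w(T,p[0]/1.5,p[1]/1.5,.006))
print('holder top',wpx2w(T,570/1.5,303/1.5,.081),'screw tip',wpx2w(T,533/1.5,286/1.5,.052))
im=np.load('pics/w1.npy')[:,:,::-1]
cv2.imwrite('pics/w1c.png',cv2.resize(im[110:230,60:200],None,fx=5,fy=5,interpolation=cv2.INTER_CUBIC))
cv2.imwrite('pics/w1d.png',cv2.resize(im[120:230,320:430],None,fx=5,fy=5,interpolation=cv2.INTER_CUBIC))
E
```

```text
722 mean [ 0.4275 -0.2623] rect [ 0.4272 -0.263 ] [0.0263 0.0624] yaw 1.9
[ 0.39991727 -0.26730882  0.006     ]
[ 0.45856861 -0.25795189  0.006     ]
holder top [ 0.44008733 -0.14439563  0.081     ] screw tip [ 0.4388275  -0.16010578  0.052     ]
```

View pics/w1c.png

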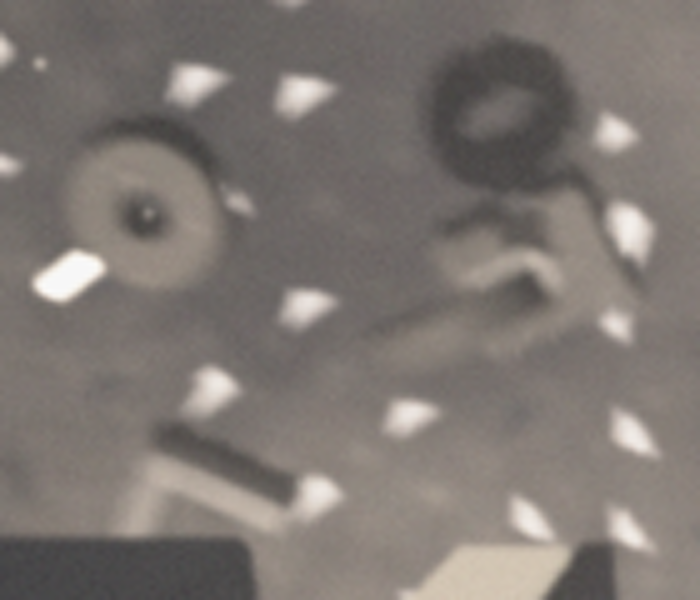

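View pics/w1d.png

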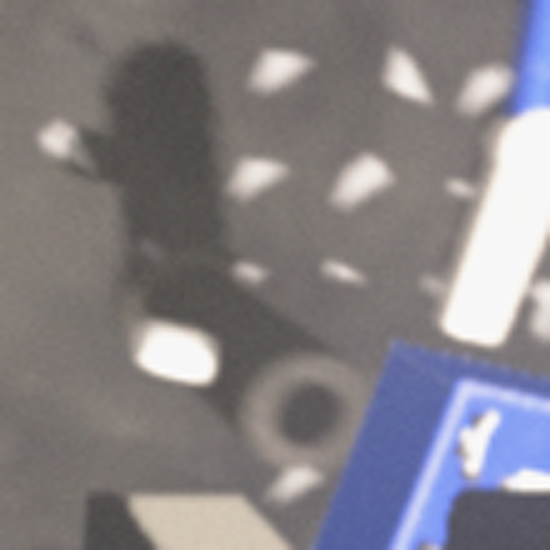

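Run:
```python
from h import *
im=np.load('pics/w1.npy')[:,:,::-1]
cv2.imwrite('pics/w1e.png',cv2.resize(im[130:200,230:300],None,fx=8,fy=8,interpolation=cv2.INTER_CUBIC))
```

```text
(no output)
```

View pics/w1e.png

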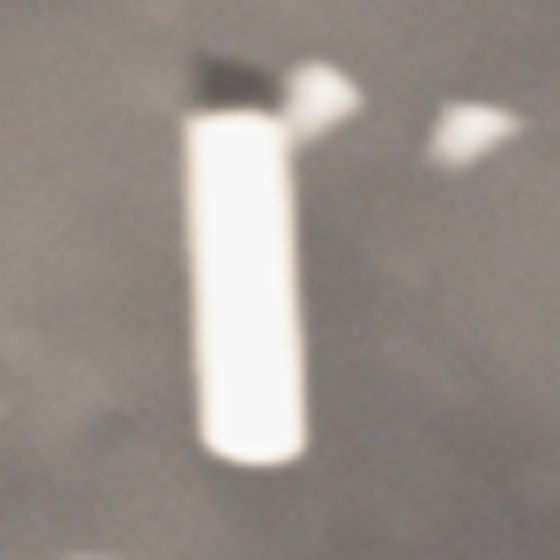

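Run:
```python
from h import *
T=np.load('pics/w1_T.npy')
print(T[:3,3])
q=lambda x,y:(230+(x+.5)/8-.5,130+(y+.5)/8-.5)
a=wpx2w(T,*q(237,113),.0064);b=wpx2w(T,*q(255,462),.0064);print(a,b,(a+b)/2,np.linalg.norm(a-b),np.degrees(np.arctan2(*(b-a)[[1,0]])))
l=wpx2w(T,*q(196,290),.0064);m=wpx2w(T,*q(299,290),.0064);print(l,m,(l+m)/2,np.linalg.norm(l-m))
w=lambda x,y:(60+(x+.5)/5-.5,110+(y+.5)/5-.5)
for n,p in dict(footcornerR=(645,290),footcornerTop=(580,190),footleft=(440,240),stemtop=(520,265)).items():print(n,wpx2w(T,*w(*p),.008).round(4))
```

```text
[ 0.35738201 -0.27165512  0.36003953]
[ 0.40572584 -0.26687946  0.0064    ] [ 0.45849881 -0.25865451  0.0064    ] [ 0.43211233 -0.26276699  0.0064    ] 0.05341007661128701 8.858581978318997
[ 0.43273399 -0.2702629   0.0064    ] [ 0.43114279 -0.2549098   0.0064    ] [ 0.43193839 -0.26258635  0.0064    ] 0.01543533242668823
footcornerR [ 0.4426 -0.3479  0.008 ]
footcornerTop [ 0.4202 -0.364   0.008 ]
footleft [ 0.4355 -0.3967  0.008 ]
stemtop [ 0.4396 -0.3777  0.008 ]
```

>>> servo_tool(steps=[[8.7,0,0,2,-10.4],[8.7,0,0,2,-10.4],[8.7,0,0,2,-10.4],[8.7,0,0,2,-10.4],[8.7,0,0,0,-10.4],[8.7,0,0,0,-10.4],[8.7,0,0,0,-10.4],[8.7,0,0,0,-10.4]])

```text
time_s: 2.15
tcp_pos: [0.4288, -0.2668, 0.1205]
eef_rot: [180.0, 0.0, -90.5]
contact_force: [-0.5, 0.0, -0.6]
gripper_width: 0.0868
```

>>> servo_tool(steps=[[8.7,0,0,0,-9.8],[8.7,0,0,0,0]])

```text
time_s: 2.4
tcp_pos: [0.4289, -0.2669, 0.1205]
eef_rot: [180.0, 0.0, -81.1]
contact_force: [-0.6, 0.9, -0.3]
gripper_width: 0.0871
```

```bash
python3 -c "
from h import *
go(.432,-.263,.003,-81.1)
wcap('w2')"
```

```text
t 2.4 pos [ 0.4289 -0.2669  0.1205] rot [ 1.7997e+02  1.0000e-02 -8.1070e+01] w 0.0871 F [-0.6  0.9 -0.3]
 now-axes [-0.33 -0.38 11.75] after-spin-axes [-0.33 -0.37 11.75] spin 0.03 j6 18.5
```

View pics/w2.png

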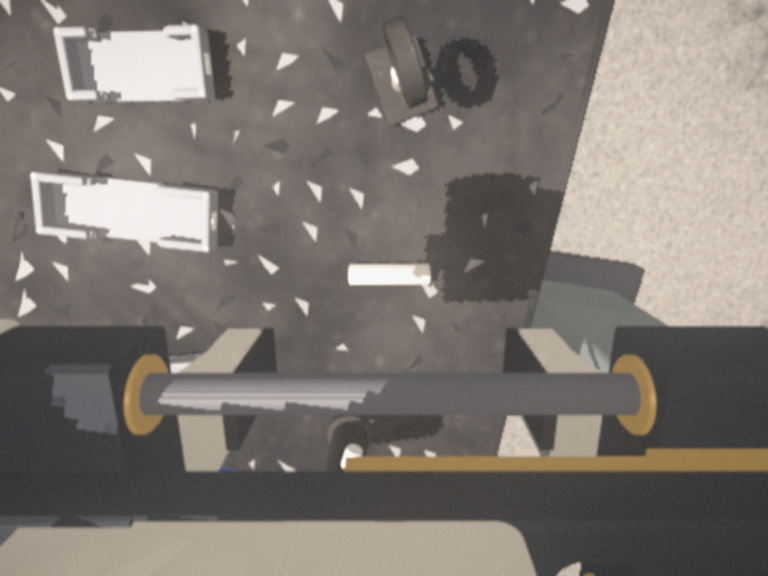

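Run:
```python
from h import *
T=np.load('pics/w2_T.npy');im=np.load('pics/w2.npy')[:,:,::-1]
q=lambda x,y,z:wpx2w(T,(x+.5)/1.5-.5,(y+.5)/1.5-.5,z).round(4)
print('post',q(348,274,.0064),q(430,273,.0064),'sides',q(389,264,.0064),q(389,287,.0064))
cv2.imwrite('pics/w2a.png',cv2.resize(im[5:175,10:160],None,fx=5,fy=3.5*10/7,interpolation=cv2.INTER_CUBIC)[:,:][:600*2])
cv2.imwrite('pics/w2a.png',cv2.resize(im[5:175,10:160],None,fx=3.5,fy=3.5,interpolation=cv2.INTER_CUBIC))
cv2.imwrite('pics/w2b.png',cv2.resize(im[5:90,230:340],None,fx=7,fy=7,interpolation=cv2.INTER_CUBIC))
```

```text
post [ 0.4554 -0.2609  0.0064] [ 0.4047 -0.2695  0.0064] sides [ 0.431  -0.2713  0.0064] [ 0.4287 -0.2564  0.0064]
```

View pics/w2a.png

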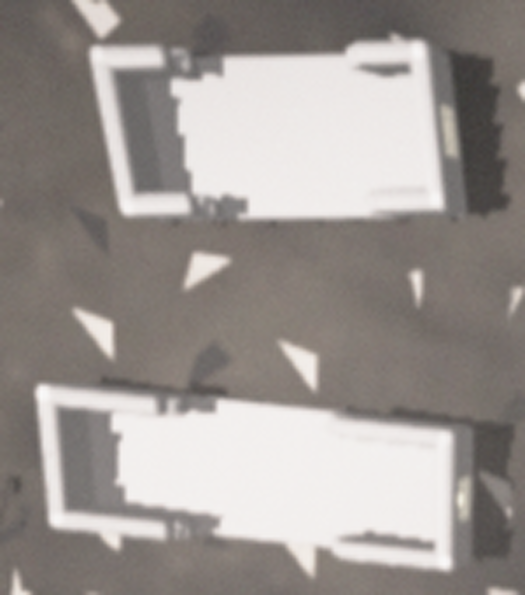

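View pics/w2b.png

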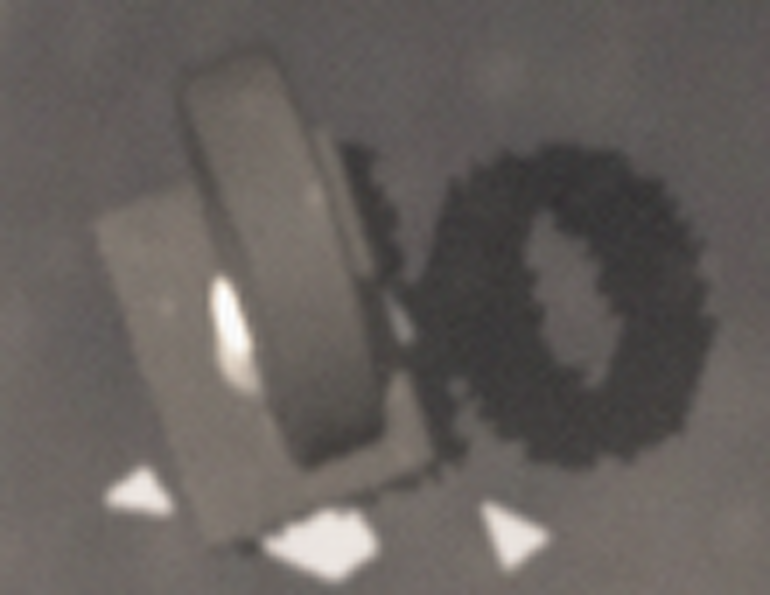

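Run:
```python
from h import *
T=np.load('pics/w2_T.npy')
def rect(nm,pts,z,f,o):
    Q=np.array([wpx2w(T,o[0]+(x+.5)/f-.5,o[1]+(y+.5)/f-.5,z)[:2] for x,y in pts]);print(nm,((Q[0]+Q[2])/2).round(4),Q.mean(0).round(4),'sides',np.linalg.norm(Q-np.roll(Q,-1,0),axis=1).round(4),[np.degrees(np.arctan2(*(Q[(i+1)%len(Q)]-Q[i])[::-1])).round(1) for i in range(len(Q))])
rect('short',[(90,47),(430,40),(445,212),(120,215)],.015,3.5,(10,5))
rect('med',[(38,388),(460,430),(455,570),(50,528)],.015,3.5,(10,5))
rect('lens',[(95,225),(212,548),(430,460)],.008,7,(230,5))
q=lambda x,y,z:wpx2w(T,230+(x+.5)/7-.5,5+(y+.5)/7-.5,z).round(4)
print('ring bot-right end',q(350,455,.057),'top left end',q(220,60,.057))
```

```text
short [ 0.5854 -0.3617] [ 0.5853 -0.3619] sides [0.0769 0.0362 0.0764 0.0354] [np.float64(-170.1), np.float64(97.8), np.float64(9.4), np.float64(-81.4)]
med [ 0.5903 -0.2795] [ 0.5902 -0.2797] sides [0.1028 0.0358 0.1023 0.035 ] [np.float64(-176.8), np.float64(90.7), np.float64(2.7), np.float64(-88.5)]
lens [ 0.4404 -0.3765] [ 0.4413 -0.3686] sides [0.0386 0.0283 0.0478] [np.float64(119.8), np.float64(-150.2), np.float64(-24.0)]
ring bot-right end [ 0.4306 -0.3609  0.057 ] top left end [ 0.4487 -0.3935  0.057 ]
```

>>> servo_tool(steps=[[8.7,-0.27,-0.15,3,0],[8.7,0,0,4,0],[8.7,0,0,3.5,0],[8.7,0,0,1.2,0],[5,0,0,0,0],[4,0,0,0,0],[4,0,0,0,0],[4,0,0,0,0]], squeeze=15)

```text
time_s: 3.45
tcp_pos: [0.4306, -0.2641, 0.0046]
eef_rot: [-179.9, -0.0, -81.0]
contact_force: [-1.7, -0.3, 0.1]
gripper_width: 0.0522
```

>>> servo_tool(steps=[[4,0,0,0,0],[4,0,0,-1.5,0],[4,0.5,-3.35,0,0],[4,0.55,-3.35,0,0],[4,0,0,0.7,0],[4,0,0,0.8,0],[4,0,0,0,0],[8.7,0,0,0,0]])

```text
time_s: 4.45
tcp_pos: [0.5005, -0.2651, 0.0109]
eef_rot: [-179.6, -0.2, -80.8]
contact_force: [-23.0, 5.5, 66.2]
gripper_width: 0.0549
```

>>> servo_tool(steps=[[8.7,0,0,0,0],[8.7,0,0,-3,0],[8.7,0,0,-5,0],[8.7,0,0,0,10.4],[8.7,0,0,0,10.4],[8.7,0,0,0,10.4],[8.7,0,0,0,10.4],[8.7,0,0,0,10.4]])

```text
time_s: 5.45
tcp_pos: [0.497, -0.2638, 0.0841]
eef_rot: [180.0, -0.0, -133.4]
contact_force: [-0.2, -0.7, 1.1]
gripper_width: 0.0869
```

>>> servo_tool(steps=[[8.7,0,0,0,10.4],[8.7,0,0,0,10.4],[8.7,0,0,0,10.4],[8.7,0,0,0,6.4],[8.7,0,0,0,0]])

```text
time_s: 6.08
tcp_pos: [0.4972, -0.2638, 0.084]
eef_rot: [180.0, -0.0, -170.6]
contact_force: [0.7, -0.9, -0.3]
gripper_width: 0.087
```

```bash
python3 -c "
from h import *
go(.498,-.265,.003,-171)
wcap('w3')"
```

```text
t 6.08 pos [ 0.4972 -0.2638  0.084 ] rot [ 1.7999e+02 -1.0000e-02 -1.7057e+02] w 0.087 F [ 0.7 -0.9 -0.3]
 now-axes [-0.06 -0.13  8.1 ] after-spin-axes [-0.06 -0.13  8.1 ] spin 0.43 j6 -72.5
```

View pics/w3.png

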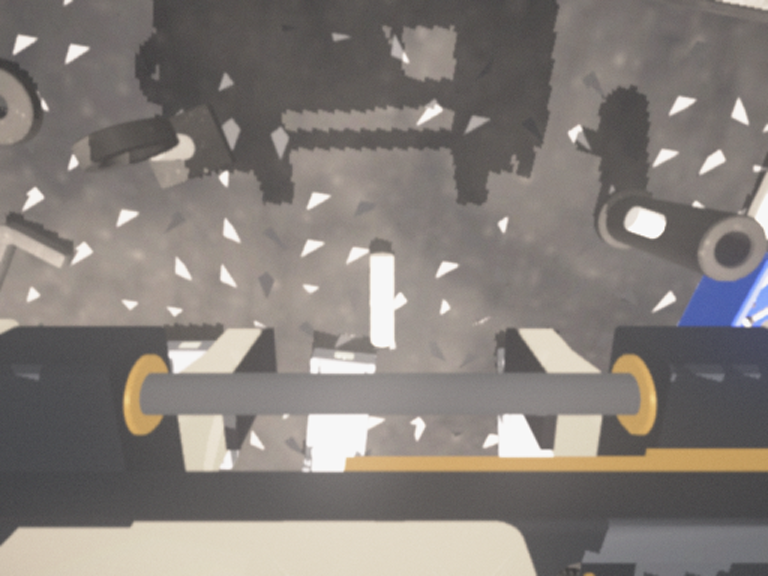

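Run:
```python
from h import *
T=np.load('pics/w3_T.npy')
q=lambda x,y,z:wpx2w(T,(x+.5)/1.5-.5,(y+.5)/1.5-.5,z)
a=q(382,252,.0064);b=q(383,346,.0064);print(a,b,(a+b)/2,np.linalg.norm(a-b),np.degrees(np.arctan2(b[1]-a[1],b[0]-a[0])))
print(q(370,300,.0064),q(395,300,.0064))
# holder: tube top centre, screw tip, foot
print('holder',q(730,247,.081),'screw',q(648,222,.052),'foot left',q(598,215,.003))
```

```text
[ 0.47772311 -0.27025825  0.0064    ] [ 0.53167275 -0.2610418   0.0064    ] [ 0.50469793 -0.26565003  0.0064    ] 0.05473122355125197 9.694495184934036
[ 0.50559203 -0.2725174   0.0064    ] [ 0.50334647 -0.25887245  0.0064    ]
holder [ 0.43880326 -0.14599799  0.081     ] screw [ 0.43645102 -0.16143332  0.052     ] foot left [ 0.43989667 -0.15987463  0.003     ]
```

>>> servo_tool(steps=[[6,-0.54,-0.26,3,0],[5,0,0,3.5,0],[4,0,0,1.4,0],[4,0,0,0,0],[0.8,0,0,0,0],[0.8,0,0,0,0],[0.8,0,0,0,0],[0.8,0,0,0,0]], squeeze=20)

```text
time_s: 7.12
tcp_pos: [0.504, -0.2656, 0.0052]
eef_rot: [-180.0, 0.0, -170.6]
contact_force: [1.2, -1.5, 0.7]
gripper_width: 0.0127
```

>>> servo_tool(steps=[[0.8,0,0,0,0],[0.8,0,0,-3,0],[0.8,0,0,-3,0],[0.8,0,0,0,0]])

```text
time_s: 7.62
tcp_pos: [0.5052, -0.2659, 0.067]
eef_rot: [-179.9, 0.2, -170.6]
contact_force: [0.6, -0.7, -0.9]
gripper_width: 0.0123
```

```bash
python3 -c "
from h import *
go(.584,-.362,.03,-171)"
```

```text
t 7.62 pos [ 0.5052 -0.2659  0.067 ] rot [-179.91    0.23 -170.58] w 0.0123 F [ 0.6 -0.7 -0.9]
 now-axes [ -6.18 -10.76   3.74] after-spin-axes [ -6.28 -10.73   3.7 ] spin 0.42 j6 -72.5
```

>>> servo_tool(steps=[[0.8,-2.1,-3.6,0,0],[0.8,-2.1,-3.6,0,0],[0.8,-2.08,-3.5,0,0.4],[0.8,0,0,2.5,0],[0.8,0,0,0,0]])

```text
time_s: 8.25
tcp_pos: [0.5807, -0.3602, 0.0361]
eef_rot: [179.8, -0.3, -171.1]
contact_force: [-0.2, 0.5, -1.0]
gripper_width: 0.0124
```

```bash
python3 -c "
from h import *
go(.585,-.362,.009,-171)
wcap('w4')"
```

```text
t 8.25 pos [ 0.5807 -0.3602  0.0361] rot [ 179.81   -0.31 -171.07] w 0.0124 F [-0.2  0.5 -1. ]
 now-axes [-0.41 -0.25  2.71] after-spin-axes [-0.39 -0.24  2.71] spin -0.07 j6 -65.5
```

View pics/w4.png

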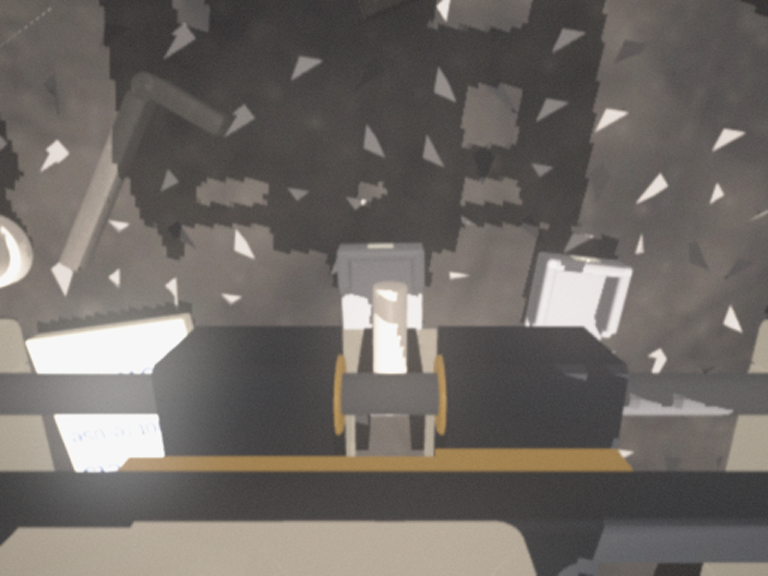

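Run:
```python
from h import *
T=np.load('pics/w4_T.npy')
q=lambda x,y,z:wpx2w(T,(x+.5)/1.5-.5,(y+.5)/1.5-.5,z).round(4)
print(q(339,254,.015),q(423,252,.015),'rod end',q(390,286,.038))
d=np.array([np.cos(np.radians(9)),np.sin(np.radians(9))])
print('bay ctr',((q(339,254,.015)+q(423,252,.015))/2)[:2]+d*.0385,'rod ctr',q(390,286,.038)[:2]+d*.0255)
```

```text
[ 0.5523 -0.3847  0.015 ] [ 0.5462 -0.3508  0.015 ] rod end [ 0.5559 -0.3631  0.038 ]
bay ctr [ 0.587276   -0.36172727] rod ctr [ 0.58108605 -0.35911092]
```

>>> servo_tool(steps=[[0.8,-0.5,-0.28,0,0],[0.8,0,0,1.2,0],[0.8,0,0,0.8,0],[0.8,0,0,0.4,0],[0.8,0,0,0.2,0],[0.8,0,0,0,0]])

```text
time_s: 9.05
tcp_pos: [0.5885, -0.3628, 0.0137]
eef_rot: [180.0, -0.0, -171.0]
contact_force: [-0.8, -0.2, 0.1]
gripper_width: 0.0125
```

>>> servo_tool(steps=[[0.8,0.2,0,0.2,0],[0.8,0,0,0.15,0],[0.8,0,0,0,0]])

```text
time_s: 9.43
tcp_pos: [0.5864, -0.3631, 0.0102]
eef_rot: [180.0, -0.0, -171.0]
contact_force: [-0.1, 0.0, -0.7]
gripper_width: 0.0124
```

>>> servo_tool(steps=[[0.8,0,0,0.08,0],[2.6,0,0,0,0],[2.6,0,0,0,0],[2.6,0,0,-2,0],[4,0,0,-6,0],[8.7,0,0,-4,0],[8.7,0,0,0,0]])

```text
time_s: 10.3
tcp_pos: [0.5891, -0.3643, 0.1359]
eef_rot: [-179.7, 0.4, -171.0]
contact_force: [0.6, -0.1, -1.3]
gripper_width: 0.0502
```

```bash
python3 -c "
from h import *
go(.54,.164,.16,162-180)
go(.54,.164,.16,162)
go(.54,.164,.16,-170)
wcap('w5')"
```

```text
t 10.3 pos [ 0.5891 -0.3643  0.1359] rot [-179.72    0.45 -170.96] w 0.0502 F [ 0.6 -0.1 -1.3]
 now-axes [-3.47 52.93 -2.64] after-spin-axes [-21.   -48.73  -2.41] spin -152.96 j6 -65.4
t 10.3 pos [ 0.5891 -0.3643  0.1359] rot [-179.72    0.45 -170.96] w 0.0502 F [ 0.6 -0.1 -1.3]
 now-axes [-3.47 52.93 -2.64] after-spin-axes [21.   48.73 -2.41] spin 27.04 j6 -65.4
t 10.3 pos [ 0.5891 -0.3643  0.1359] rot [-179.72    0.45 -170.96] w 0.0502 F [ 0.6 -0.1 -1.3]
 now-axes [-3.47 52.93 -2.64] after-spin-axes [-4.34 52.88 -2.41] spin -0.96 j6 -65.4
```

View pics/w5.png

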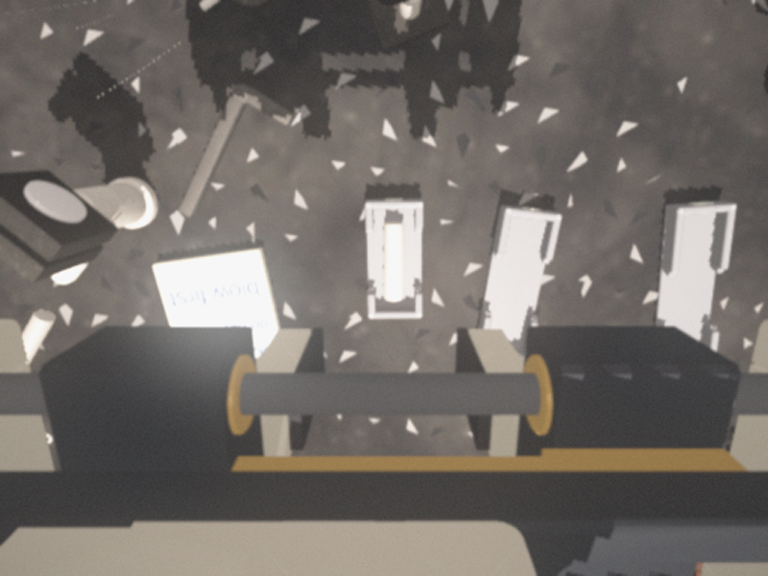

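>>> servo_tool(steps=[[8.7,-0.4,5.9,-0.3,0],[8.7,-0.4,5.9,-0.3,0],[8.7,-0.4,5.9,-0.3,0],[8.7,-0.4,5.9,-0.3,0],[8.7,-0.4,5.9,-0.3,0],[8.7,-0.4,5.9,-0.3,0],[8.7,-0.4,5.9,-0.3,0],[8.7,-0.4,5.9,-0.3,0]])

```text
time_s: 11.35
tcp_pos: [0.5434, 0.1097, 0.1534]
eef_rot: [-180.0, -0.0, -171.0]
contact_force: [1.1, 0.6, -0.3]
gripper_width: 0.0872
```

>>> servo_tool(steps=[[8.7,-0.4,5.7,0,0],[8.7,0,0,0,9],[8.7,0,0,0,9],[8.7,0,0,0,9],[8.7,0,0,0,0]])

```text
time_s: 11.98
tcp_pos: [0.5389, 0.1648, 0.1531]
eef_rot: [-180.0, -0.0, 162.1]
contact_force: [-0.6, -0.5, -0.2]
gripper_width: 0.0867
```

```bash
python3 -c "
from h import *
go(.54,.164,.16,162)
wcap('w6')"
```

```text
t 11.97 pos [0.5389 0.1648 0.1531] rot [-1.7995e+02 -4.0000e-02  1.6206e+02] w 0.0867 F [-0.6 -0.5 -0.2]
 now-axes [-0.13 -0.04 -0.69] after-spin-axes [-0.13 -0.04 -0.69] spin 0.06 j6 -144.8
```

View pics/w6.png

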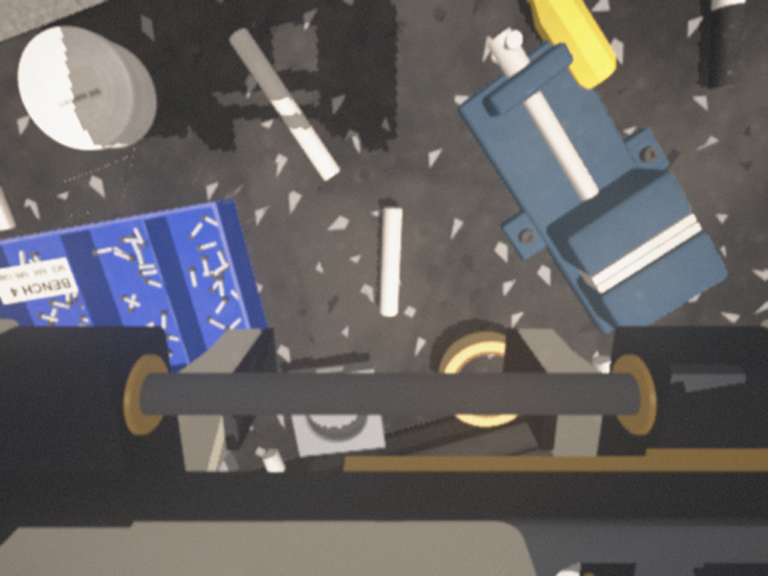

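Run:
```python
from h import *
T=np.load('pics/w6_T.npy')
q=lambda x,y,z:wpx2w(T,(x+.5)/1.5-.5,(y+.5)/1.5-.5,z)
def seg(a,b,z=.0064):
    a=q(*a,z);b=q(*b,z);print((a+b)[:2]/2,np.linalg.norm(a-b),np.degrees(np.arctan2(b[1]-a[1],b[0]-a[0])))
seg((393,208),(389,315));seg((238,33),(331,176))
print(q(380,260,.0064),q(402,260,.0064))
for z in (0,.03):print('box',q(267,325,z),q(235,200,z),'vise',q(608,330,z),q(505,225,z),q(462,105,z),'ring',q(445,370,z))
```

```text
[0.54173144 0.16603783] 0.07682019978755675 -20.042242583878178
[0.42398572 0.13420605] 0.10089543903484507 14.246012743623996
[0.53714898 0.15951511 0.0064    ] [0.54188618 0.17409247 0.0064    ]
box [0.55961611 0.06370387 0.        ] [0.4676866  0.07760538 0.        ] vise [0.64162145 0.30325694 0.        ] [0.54169371 0.24954237 0.        ] [0.45692948 0.24204113 0.        ] ring [0.63567959 0.17896512 0.        ]
box [0.55103975 0.0756705  0.03      ] [0.46793111 0.08823813 0.03      ] vise [0.62517647 0.29223787 0.03      ] [0.53483705 0.24367734 0.03      ] [0.45820616 0.23689586 0.03      ] ring [0.61980475 0.17987215 0.03      ]
```

>>> servo_tool(steps=[[4,-0.2,0.22,5,0],[4,0,0,5,2.1],[4,0,0,3.5,0],[4,0,0,1.4,0],[4,0,0,0,0],[0.8,0,0,0,0],[0.8,0,0,0,0],[0.8,0,0,0,0]])

```text
time_s: 13.02
tcp_pos: [0.5423, 0.1667, 0.0054]
eef_rot: [179.9, 0.0, 159.9]
contact_force: [0.0, -1.0, 0.8]
gripper_width: 0.0159
```

>>> servo_tool(steps=[[0.8,0,0,0,0],[0.8,0,0,0,0],[0.8,0,0,-3,0],[0.8,0,0,-5,0],[0.8,0,0,0,0]])

```text
time_s: 13.65
tcp_pos: [0.5443, 0.1679, 0.0885]
eef_rot: [179.7, 0.3, 159.9]
contact_force: [0.4, -0.3, -1.3]
gripper_width: 0.012
```

```bash
python3 -c "
from h import *
go(.59,-.2797,.08,-177.5)"
```

```text
t 13.65 pos [0.5443 0.1679 0.0885] rot [179.66   0.27 159.94] w 0.012 F [ 0.4 -0.3 -1.3]
 now-axes [-19.64 -40.49   0.7 ] after-spin-axes [ -2.61 -44.92   0.85] spin -22.56 j6 -146.9
```

>>> servo_tool(steps=[[0.8,-2.45,-5.05,0,0],[0.8,-2.45,-5.05,0,0],[0.8,-2.45,-5.05,0,0],[0.8,-2.45,-5.05,0,0],[0.8,-2.45,-5.05,0,0],[0.8,-2.45,-5.05,0,0],[0.8,-2.45,-5.05,0,0],[0.8,-2.45,-5.05,0,0]])

```text
time_s: 14.65
tcp_pos: [0.5868, -0.282, 0.0836]
eef_rot: [180.0, -0.0, 159.9]
contact_force: [1.1, 0.6, -1.0]
gripper_width: 0.0125
```

>>> servo_tool(steps=[[0.8,0,0,0,-9.5],[0.8,0,0,3,-9.5],[0.8,0,0,2,-3.6],[0.8,0,0,0,0]])

```text
time_s: 15.15
tcp_pos: [0.5853, -0.2799, 0.032]
eef_rot: [179.9, -0.3, -177.6]
contact_force: [0.2, -0.3, -0.7]
gripper_width: 0.0118
```

```bash
python3 -c "
from h import *
go(.59,-.2797,.01,-177.5)
wcap('w7')"
```

```text
t 15.15 pos [ 0.5853 -0.2799  0.032 ] rot [ 179.92   -0.25 -177.56] w 0.0118 F [ 0.2 -0.3 -0.7]
 now-axes [-0.48 -0.    2.19] after-spin-axes [-0.47  0.    2.2 ] spin -0.06 j6 -79.2
```

View pics/w7.png

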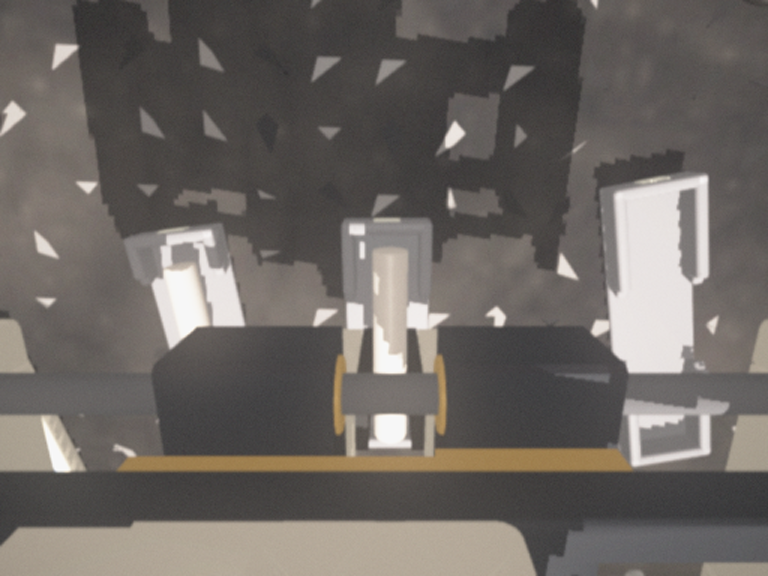

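Run:
```python
from h import *
T=np.load('pics/w7_T.npy')
q=lambda x,y,z:wpx2w(T,(x+.5)/1.5-.5,(y+.5)/1.5-.5,z)[:2]
d=np.array([np.cos(np.radians(2.5)),np.sin(np.radians(2.5))])
a,b=q(343,224,.015),q(432,224,.015);print(a,b,np.linalg.norm(a-b),'bay',(a+b)/2+.051*d,'rod',q(390,252,.034)+.038*d)
L=[(603,192),(708,175)];a,b=q(*L[0],.015),q(*L[1],.015);f=[q(632,465,.015),q(710,455,.015)]
print('long bay near edge',a,b,np.linalg.norm(a-b),'far',f,'ctr',(a+b+f[0]+f[1])/4, 'dirs',f[0]-a,f[1]-b)
```

```text
[ 0.54111994 -0.2991171 ] [ 0.53968644 -0.264159  ] 0.034987477457836626 bay [ 0.59135465 -0.27941346] rod [ 0.58548375 -0.27875603]
long bay near edge [ 0.52460118 -0.19900677] [ 0.51658366 -0.15992763] 0.03989310580999208 far [array([ 0.64688243, -0.16494174]), array([ 0.64014565, -0.13031679])] ctr [ 0.58205323 -0.16354823] dirs [0.12228125 0.03406503] [0.12356199 0.02961084]
```

>>> servo_tool(steps=[[0.8,-0.5,-0.07,0,0],[0.8,0,0,1,0],[0.8,0,0,0.7,0],[0.8,0,0,0.35,0],[0.8,0,0,0,0]])

```text
time_s: 15.82
tcp_pos: [0.5919, -0.2808, 0.0135]
eef_rot: [180.0, -0.0, -177.5]
contact_force: [0.3, -0.6, -1.1]
gripper_width: 0.0124
```

>>> servo_tool(steps=[[0.8,0.1,0,0.2,0],[0.8,0,0,0.15,0],[0.8,0,0,0.08,0],[2.6,0,0,0,0],[2.6,0,0,0,0],[2.6,0,0,-2,0],[3,0,0,-5,0],[6,0,0,-4,0]])

```text
time_s: 16.82
tcp_pos: [0.5915, -0.281, 0.1216]
eef_rot: [-180.0, 0.0, -177.5]
contact_force: [1.0, -0.7, -0.8]
gripper_width: 0.0352
```

```bash
python3 -c "
from h import *
go(.424,.134,.16,-166)
go(.424,.134,.16,-177.5)
wcap('w8')"
```

```text
t 16.82 pos [ 0.5915 -0.281   0.1216] rot [-1.7997e+02  4.0000e-02 -1.7749e+02] w 0.0352 F [ 1.  -0.7 -0.8]
 now-axes [14.91 42.19 -3.88] after-spin-axes [ 6.21 44.32 -3.84] spin -11.49 j6 -79.1
t 16.82 pos [ 0.5915 -0.281   0.1216] rot [-1.7997e+02  4.0000e-02 -1.7749e+02] w 0.0352 F [ 1.  -0.7 -0.8]
 now-axes [14.91 42.19 -3.88] after-spin-axes [14.92 42.19 -3.84] spin 0.01 j6 -79.1
```

View pics/w8.png

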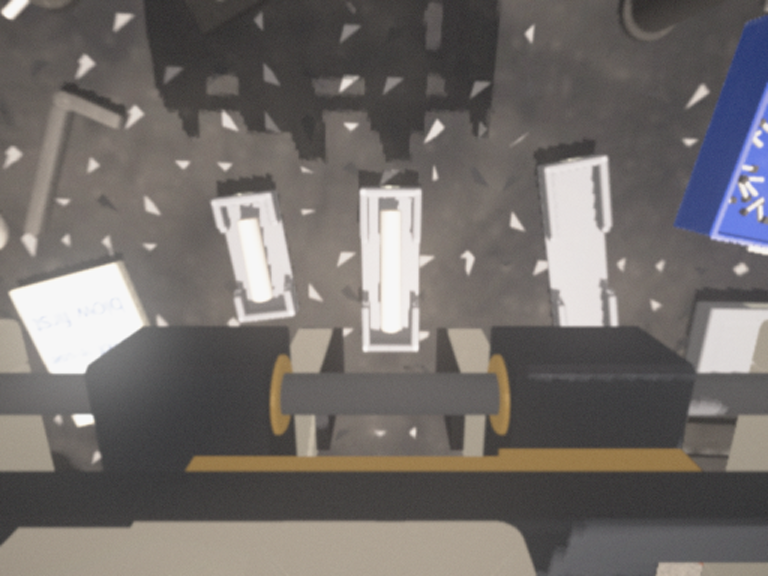

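>>> servo_tool(steps=[[6,1.86,5.27,-0.48,0],[6,1.86,5.27,-0.48,0],[6,1.86,5.27,-0.48,0],[6,1.86,5.27,-0.48,0],[6,1.86,5.27,-0.48,0],[6,1.86,5.27,-0.48,0],[6,1.86,5.27,-0.48,0],[6,1.86,5.27,-0.48,0]])

```text
time_s: 17.88
tcp_pos: [0.4234, 0.1355, 0.1586]
eef_rot: [180.0, 0.1, -177.5]
contact_force: [0.9, 0.2, 0.3]
gripper_width: 0.0599
```

>>> servo_tool(steps=[[6,0,0,0,-6],[6,0,0,0,-5.8],[6,0,0,0,0]])

```text
time_s: 18.25
tcp_pos: [0.4241, 0.1341, 0.1582]
eef_rot: [180.0, 0.0, -165.7]
contact_force: [-0.1, -2.3, 0.5]
gripper_width: 0.0604
```

```bash
python3 -c "
from h import *
go(.424,.134,.005,-165.75)
wcap('w9')"
```

```text
t 18.25 pos [0.4241 0.1341 0.1582] rot [ 1.7998e+02  3.0000e-02 -1.6570e+02] w 0.0604 F [-0.1 -2.3  0.5]
 now-axes [ 0.02 -0.02 15.32] after-spin-axes [ 1.000e-02 -1.000e-02  1.532e+01] spin 0.05 j6 -118.8
```

View pics/w9.png

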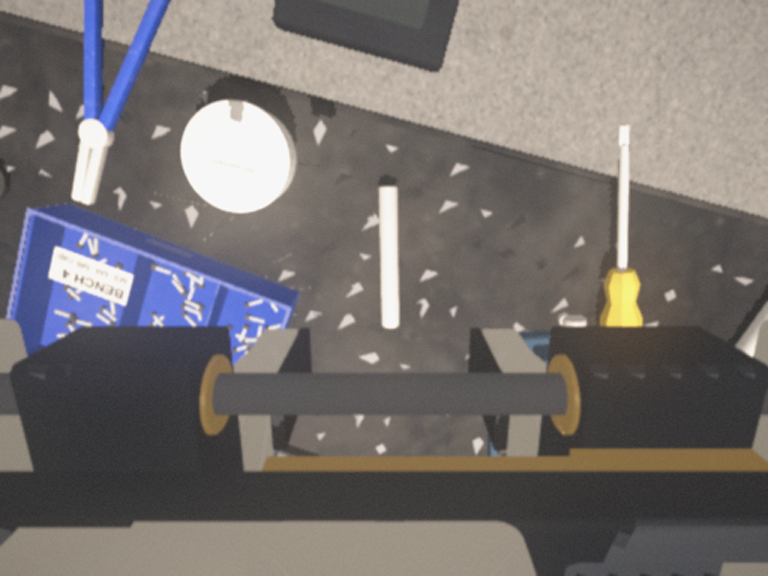

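Run:
```python
from h import *
T=np.load('pics/w9_T.npy')
q=lambda x,y,z:wpx2w(T,(x+.5)/1.5-.5,(y+.5)/1.5-.5,z)[:2]
a,b=q(388,186,.0064),q(391,327,.0064);print(a,b,(a+b)/2,np.linalg.norm(a-b),np.degrees(np.arctan2(*(b-a)[::-1])))
print(q(379,260,.0064),q(399,260,.0064))
print('vise',q(560,320,.0),q(560,320,.05))
```

```text
[0.37612874 0.12174358] [0.47480394 0.14894064] [0.42546634 0.13534211] 0.10235465521313968 15.409378448994463
[0.42760252 0.12816343] [0.42412475 0.14189608]
vise [0.44068504 0.27125424] [0.42702216 0.2469644 ]
```

>>> servo_tool(steps=[[4,-0.12,0.07,5,-0.6],[4,0,0,5,0],[4,0,0,4,0],[4,0,0,1.4,0],[4,0,0,0,0],[0.8,0,0,0,0],[0.8,0,0,0,0],[0.8,0,0,0,0]])

```text
time_s: 19.3
tcp_pos: [0.4255, 0.1352, 0.0048]
eef_rot: [180.0, 0.1, -165.1]
contact_force: [0.5, 0.7, 0.6]
gripper_width: 0.0158
```

>>> servo_tool(steps=[[0.8,0,0,0,0],[0.8,0,0,0,0],[0.8,0,0,-4,0],[0.8,0,0,-5,0],[0.8,0,0,0,0]])

```text
time_s: 19.92
tcp_pos: [0.4271, 0.1365, 0.0976]
eef_rot: [179.8, 0.4, -165.1]
contact_force: [-0.7, 0.5, -1.5]
gripper_width: 0.0124
```

```bash
python3 -c "
from h import *
go(.582,-.1645,.08,-166)"
```

```text
t 19.93 pos [0.4271 0.1365 0.0976] rot [ 179.83    0.39 -165.07] w 0.0124 F [-0.7  0.5 -1.5]
 now-axes [ -7.2  -33.08   1.71] after-spin-axes [ -7.75 -32.95   1.76] spin 0.93 j6 -118.2
```

>>> servo_tool(steps=[[0.8,-1.2,-5.5,0,0],[0.8,-1.2,-5.5,0,0],[0.8,-1.2,-5.5,0,0],[0.8,-1.2,-5.5,0,0],[0.8,-1.2,-5.5,0,0],[0.8,-1.2,-5.5,0,1],[0.8,0,0,3.5,0],[0.8,0,0,2.5,0]])

```text
time_s: 20.92
tcp_pos: [0.5782, -0.1665, 0.0315]
eef_rot: [179.9, -0.1, -166.2]
contact_force: [-0.4, 0.8, -0.5]
gripper_width: 0.012
```

>>> servo_tool(steps=[[0.8,0,0,0,0]])

```text
time_s: 21.05
tcp_pos: [0.5771, -0.1657, 0.0312]
eef_rot: [179.9, -0.3, -166.2]
contact_force: [0.3, -0.2, -0.6]
gripper_width: 0.0125
```

```bash
python3 -c "
from h import *
go(.582,-.1645,.01,-166)
wcap('w10')"
```

```text
t 21.05 pos [ 0.5771 -0.1657  0.0312] rot [ 179.91   -0.32 -166.16] w 0.0125 F [ 0.3 -0.2 -0.6]
 now-axes [-0.51 -0.    2.11] after-spin-axes [-0.5  -0.    2.12] spin -0.16 j6 -78.7
```

View pics/w10.png

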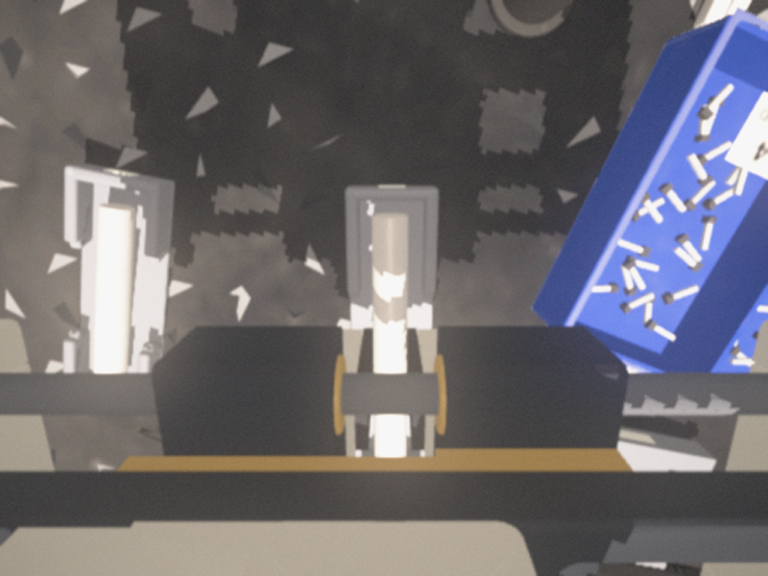

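Run:
```python
from h import *
T=np.load('pics/w10_T.npy')
q=lambda x,y,z:wpx2w(T,(x+.5)/1.5-.5,(y+.5)/1.5-.5,z)[:2]
for y in (13.3,14):
  t=np.radians(y);d=np.array([np.cos(t),np.sin(t)])
  a,b=q(347,192,.015),q(438,190,.015);print(a,b,np.linalg.norm(a-b),'bay',(a+b)/2+.0635*d,'rod',q(390,216,.034)+.0505*d)
```

```text
[ 0.52526052 -0.19449143] [ 0.51621574 -0.16073247] 0.034949610408348826 bay [ 0.58253499 -0.16300379] rod [ 0.57700073 -0.16528978]
[ 0.52526052 -0.19449143] [ 0.51621574 -0.16073247] 0.034949610408348826 bay [ 0.58235191 -0.16224991] rod [ 0.57685513 -0.16469024]
```

>>> servo_tool(steps=[[0.8,-0.5,0.08,0,0],[0.8,0,0,1,0],[0.8,0,0,0.7,0],[0.8,0,0,0.35,0],[0.8,0,0,0,0]])

```text
time_s: 21.72
tcp_pos: [0.5839, -0.1636, 0.0132]
eef_rot: [180.0, -0.0, -166.1]
contact_force: [0.5, -0.4, -0.9]
gripper_width: 0.0123
```

>>> servo_tool(steps=[[0.8,0.1,0.1,0.2,0],[0.8,0,0,0.15,0],[0.8,0,0,0.08,0],[2.6,0,0,0,0],[2.6,0,0,0,0],[2.6,0,0,-2,0],[3,0,0,-5,0],[6,0,0,-6,0]])

```text
time_s: 22.72
tcp_pos: [0.5822, -0.1628, 0.1398]
eef_rot: [180.0, -0.1, -166.1]
contact_force: [1.3, -0.2, -0.3]
gripper_width: 0.035
```

```bash
python3 -c "
from h import *
go(.44,-.146,.18,-90)
wcap('w11')"
```

```text
t 22.73 pos [ 0.5822 -0.1628  0.1398] rot [ 1.7997e+02 -1.4000e-01 -1.6610e+02] w 0.035 F [ 1.3 -0.2 -0.3]
 now-axes [13.41  5.05 -3.99] after-spin-axes [-1.68 14.22 -4.02] spin -76.1 j6 -79.0
```

View pics/w11.png

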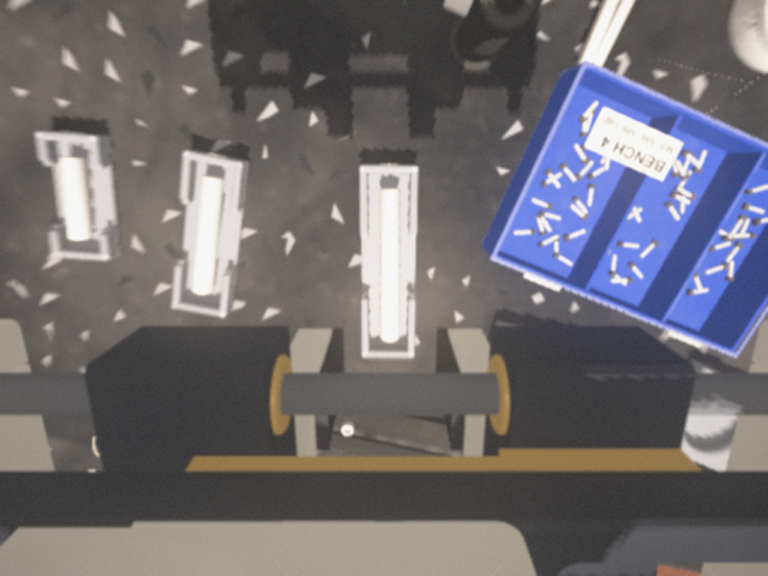

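>>> servo_tool(steps=[[8.7,4.5,1.7,-1.4,0],[8.7,4.5,1.7,-1.4,0],[8.7,4.4,1.7,-1.2,0],[8.7,0,0,0,-10],[8.7,0,0,0,-10],[8.7,0,0,0,-10],[8.7,0,0,0,-10],[8.7,0,0,0,-10]])

```text
time_s: 23.78
tcp_pos: [0.4407, -0.1455, 0.1795]
eef_rot: [-180.0, 0.0, -115.8]
contact_force: [0.4, 0.5, -0.5]
gripper_width: 0.087
```

>>> servo_tool(steps=[[8.7,0,0,0,-10],[8.7,0,0,0,-9],[8.7,0,0,0,0]])

```text
time_s: 24.15
tcp_pos: [0.4407, -0.1455, 0.1794]
eef_rot: [-180.0, 0.0, -97.2]
contact_force: [-0.0, 0.2, -0.4]
gripper_width: 0.0871
```

```bash
python3 -c "
from h import *
go(.4385,-.146,.18,-97)
wcap('w12')"
```

```text
t 24.15 pos [ 0.4407 -0.1455  0.1794] rot [-1.7997e+02  1.0000e-02 -9.7170e+01] w 0.0871 F [-0.   0.2 -0.4]
 now-axes [ 0.07  0.21 -0.06] after-spin-axes [ 0.07  0.21 -0.06] spin -0.17 j6 -13.3
```

View pics/w12.png

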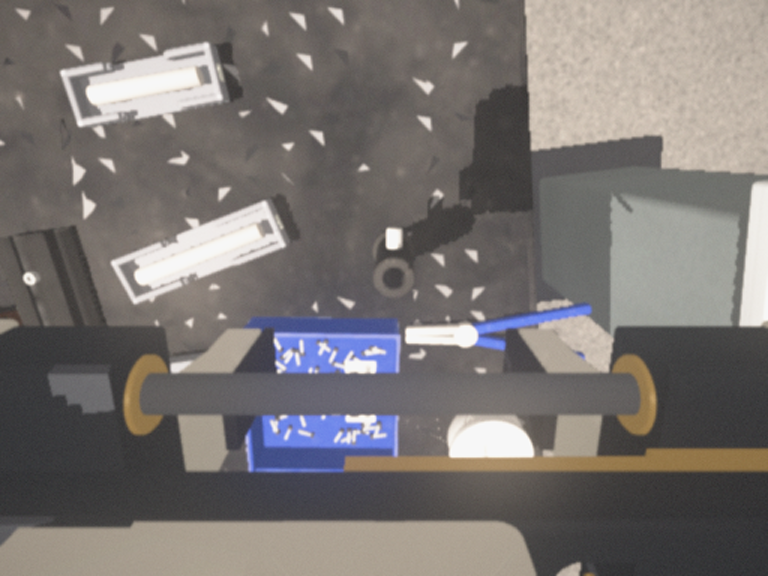

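Run:
```python
from h import *
T=np.load('pics/w12_T.npy')
q=lambda x,y,z:wpx2w(T,(x+.5)/1.5-.5,(y+.5)/1.5-.5,z)[:2]
a=q(394,277,.081);b=q(395,239,.054);print('tube',a,'screw',b,np.degrees(np.arctan2(*(b-a)[::-1])), 'width',q(374,277,.081),q(414,277,.081))
print('foot L/R',q(374,255,.006),q(412,250,.006))
im=np.load('pics/w12.npy')[:,:,::-1];cv2.imwrite('pics/w12c.png',cv2.resize(im[140:205,235:295],None,fx=9,fy=9,interpolation=cv2.INTER_CUBIC))
```

```text
tube [ 0.43892134 -0.1456949 ] screw [ 0.43585051 -0.16316902] -99.96716366018025 width [ 0.45069027 -0.1471893 ] [ 0.42715261 -0.14420051]
foot L/R [ 0.45366244 -0.14388131] [ 0.42475765 -0.14409656]
```

View pics/w12c.png

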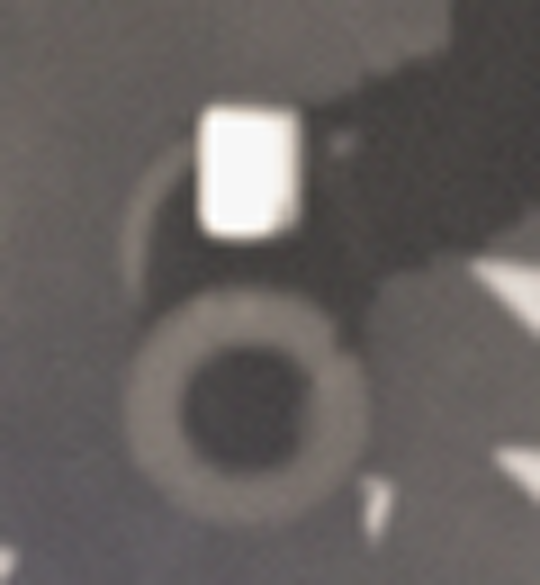

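>>> servo_tool(steps=[[8.7,0,0.18,4,1.5],[8.7,0,0,5,0],[8.7,0,0,3.8,0],[8.7,0,0,0,0],[3,0,0,0,0],[2,0,0,0,0],[2,0,0,0,0],[2,0,0,0,0]], squeeze=25)

```text
time_s: 25.2
tcp_pos: [0.4393, -0.1453, 0.052]
eef_rot: [-179.9, 0.0, -98.6]
contact_force: [0.5, -0.3, -0.3]
gripper_width: 0.0528
```

>>> servo_tool(steps=[[2,0,0,0,0],[2,0,0,0,0],[2,0,0,0,0],[2,0,0,0,0]])

```text
time_s: 25.7
tcp_pos: [0.4388, -0.1453, 0.0512]
eef_rot: [180.0, -0.0, -98.6]
contact_force: [-0.0, 0.4, 0.3]
gripper_width: 0.0243
```

>>> servo_tool(steps=[[2,0,0,-2,0],[2,0,0,-3,0],[2,0,0,-3,0],[2,0,0,0,0]])

```text
time_s: 26.2
tcp_pos: [0.4403, -0.1453, 0.1332]
eef_rot: [-179.8, 0.0, -98.6]
contact_force: [0.8, 0.6, -2.4]
gripper_width: 0.0237
```

```bash
python3 -c "
from h import *
go(.56,.088,.13,-98.6)
go(.636,.088,.13,-170)"
```

```text
t 26.2 pos [ 0.4403 -0.1453  0.1332] rot [-1.7976e+02  5.0000e-02 -9.8590e+01] w 0.0237 F [ 0.8  0.6 -2.4]
 now-axes [-24.85  -8.35   0.38] after-spin-axes [-24.85  -8.35   0.32] spin 0.01 j6 -14.8
t 26.2 pos [ 0.4403 -0.1453  0.1332] rot [-1.7976e+02  5.0000e-02 -9.8590e+01] w 0.0237 F [ 0.8  0.6 -2.4]
 now-axes [-25.99 -15.86   0.41] after-spin-axes [-23.32  19.57   0.32] spin 71.41 j6 -14.8
```

Run:
```python
from h import *
for n,o in (('w6',(180,225)),('w11',(440,260))):
    im=np.load(f'pics/{n}.npy')[:,:,::-1];cv2.imwrite(f'pics/{n}z.png',cv2.resize(im[o[1]:o[1]+90,o[0]:o[0]+90],None,fx=6,fy=6,interpolation=cv2.INTER_CUBIC))
T=np.load('pics/w6_T.npy');print(ww2px(T,[.6376,.0895,.014]))
```

```text
[222.08215543 276.03006324]
```

View pics/w6z.png

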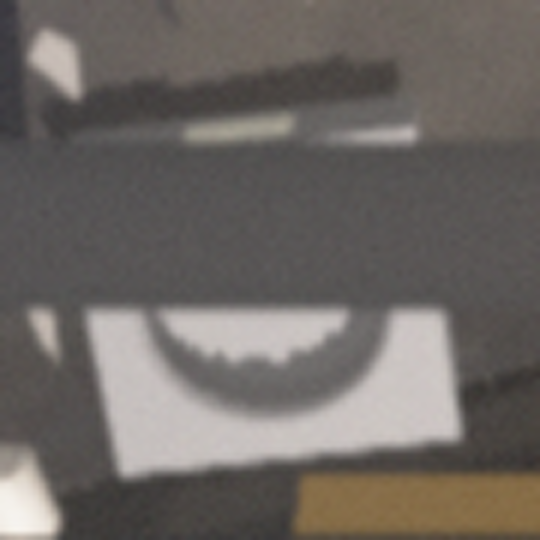

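Run:
```python
from h import *
T=np.load('pics/w6_T.npy')
q=lambda x,y,z:wpx2w(T,180+(x+.5)/6-.5,225+(y+.5)/6-.5,z)[:2]
a,b=q(120,478,.014),q(462,440,.014);d=(b-a)/np.linalg.norm(b-a);n=np.array([-d[1],d[0]])
print(a,b,np.linalg.norm(a-b),np.degrees(np.arctan2(d[1],d[0])),(a+b)/2+.033*n,(a+b)/2-.033*n)
pts=[q(x,y,.014) for x,y in ((150,315),(180,372),(225,405),(275,413),(330,398),(370,360),(387,315))]
from scipy.optimize import least_squares
r_=least_squares(lambda c:[np.hypot(*(p-c))-.023 for p in pts],[.637,.089]);print(r_.x,r_.fun.round(4))
```

```text
[0.66447833 0.05199938] [0.67679412 0.11754395] 0.06669159923375186 79.35823128299711 [0.63820379 0.09086571] [0.70306866 0.07867763]
[0.63758301 0.0920357 ] [-0.0007 -0.0006  0.0004  0.0004  0.     -0.0006 -0.0005]
```

>>> servo_tool(steps=[[2,-4.38,-2.67,0,0],[2,-4.38,-2.67,0,0],[2,-4.38,-2.67,0,0],[2,-4.38,-2.67,0,0],[2,-4.38,-2.67,0,0],[2,-4.38,-2.67,0,0],[2,0,0,4.5,0],[2,0,0,0,0]])

```text
time_s: 27.2
tcp_pos: [0.633, 0.0898, 0.0812]
eef_rot: [179.5, -0.3, -98.6]
contact_force: [0.6, 0.8, -0.9]
gripper_width: 0.0238
```

```bash
python3 -c "
from h import *
go(.638,.0905,.056,-98.6)
wcap('w13')
im=r.capture('top');cv2.imwrite('pics/t13.png',cv2.resize(im[120:240,120:260,::-1],None,fx=5,fy=5,interpolation=cv2.INTER_CUBIC))
"
```

```text
t 27.2 pos [0.633  0.0898 0.0812] rot [179.49  -0.25 -98.62] w 0.0238 F [ 0.6  0.8 -0.9]
 now-axes [-0.15 -0.51  2.52] after-spin-axes [-0.14 -0.48  2.52] spin -0.02 j6 -34.0
```

View pics/w13.png

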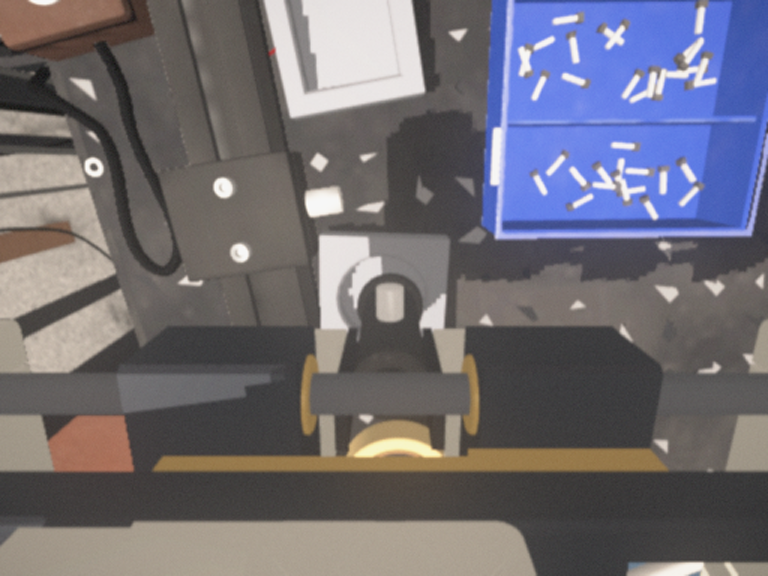

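View pics/t13.png

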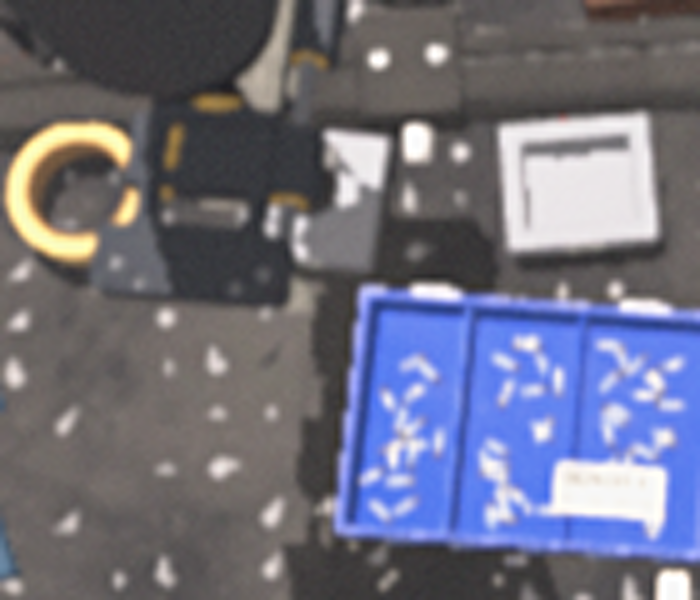

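Run:
```python
from h import *
T=np.load('pics/w13_T.npy')
q=lambda x,y,z:wpx2w(T,(x+.5)/1.5-.5,(y+.5)/1.5-.5,z)[:2]
a,b=q(319,236,.014),q(449,237,.014);d=(b-a)/np.linalg.norm(b-a);n=np.array([-d[1],d[0]])
print(a,b,np.linalg.norm(a-b),(a+b)/2+.033*n,(a+b)/2-.033*n)
a,b=q(290,115,.014),q(424,91,.014);d=(b-a)/np.linalg.norm(b-a);n=np.array([-d[1],d[0]])
print('sq',a,b,np.linalg.norm(a-b),np.degrees(np.arctan2(*d[::-1])))
```

```text
[0.66396213 0.05366789] [0.59869522 0.0642798 ] 0.06612398553261871 [0.62603267 0.02640158] [0.63662468 0.09154611]
sq [ 0.66635614 -0.00529182] [ 0.60223885 -0.0062451 ] 0.06412437936424105 -179.1481986002117
```

>>> servo_tool(steps=[[2,0,0,0,0],[2,0,0,0,0]])

```text
time_s: 27.55
tcp_pos: [0.6372, 0.0905, 0.0879]
eef_rot: [-179.9, 0.1, -98.6]
contact_force: [0.1, -0.6, -1.5]
gripper_width: 0.0239
```

>>> servo_tool(steps=[[2,0,0,1.2,0],[2,0,0,1.0,0],[2,0,0,0.5,0],[2,0,0,0.3,0],[2,0,0,0,0],[2,0,0,0,0]])

```text
time_s: 28.3
tcp_pos: [0.6368, 0.0907, 0.0565]
eef_rot: [-180.0, 0.0, -98.6]
contact_force: [0.1, 1.0, -0.7]
gripper_width: 0.0243
```

>>> servo_tool(steps=[[2,0,0,0.15,0],[2,0,0,0,0]])

```text
time_s: 28.55
tcp_pos: [0.6369, 0.0907, 0.0552]
eef_rot: [-180.0, 0.0, -98.6]
contact_force: [-0.9, 0.5, 1.5]
gripper_width: 0.0242
```

>>> servo_tool(steps=[[5,0,0,0,0],[6,0,0,0,0],[6,0,0,0,0],[6,0,0,-4,0],[6,0,0,-5,0],[6,0,0,-4,0]])

```text
time_s: 29.3
tcp_pos: [0.6369, 0.0906, 0.1868]
eef_rot: [-179.9, 0.0, -98.6]
contact_force: [1.8, 0.4, -0.5]
gripper_width: 0.06
```

```bash
python3 -c "
from h import *
go(.4404,-.3765,.18,-60.5)
go(.4404,-.3765,.18,-150)
wcap('w14')
"
```

```text
t 29.3 pos [0.6369 0.0906 0.1868] rot [-1.7994e+02  2.0000e-02 -9.8590e+01] w 0.06 F [ 1.8  0.4 -0.5]
 now-axes [49.12 12.45  0.65] after-spin-axes [30.98 40.1   0.68] spin -38.09 j6 -34.1
t 29.3 pos [0.6369 0.0906 0.1868] rot [-1.7994e+02  2.0000e-02 -9.8590e+01] w 0.06 F [ 1.8  0.4 -0.5]
 now-axes [49.12 12.45  0.65] after-spin-axes [ 40.37 -30.63   0.68] spin 51.41 j6 -34.1
```

View pics/w14.png

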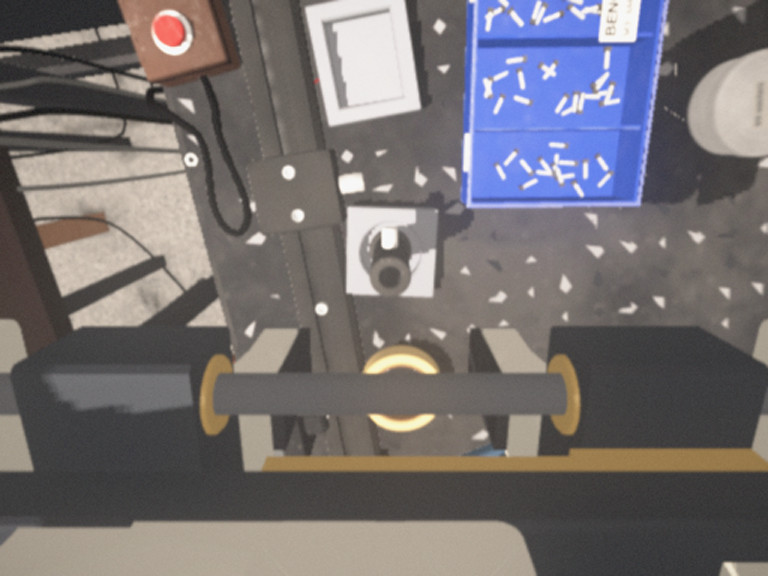

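Run:
```python
from h import *
im=r.capture('top');np.save('pics/t14.npy',im);cv2.imwrite('pics/t14.png',cv2.resize(im[85:205,140:300,::-1],None,fx=5,fy=5,interpolation=cv2.INTER_CUBIC))
im=np.load('pics/w14.npy');cv2.imwrite('pics/w14z.png',cv2.resize(im[0:150,60:300,::-1],None,fx=3.3,fy=3.3,interpolation=cv2.INTER_CUBIC))
```

```text
(no output)
```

View pics/t14.png

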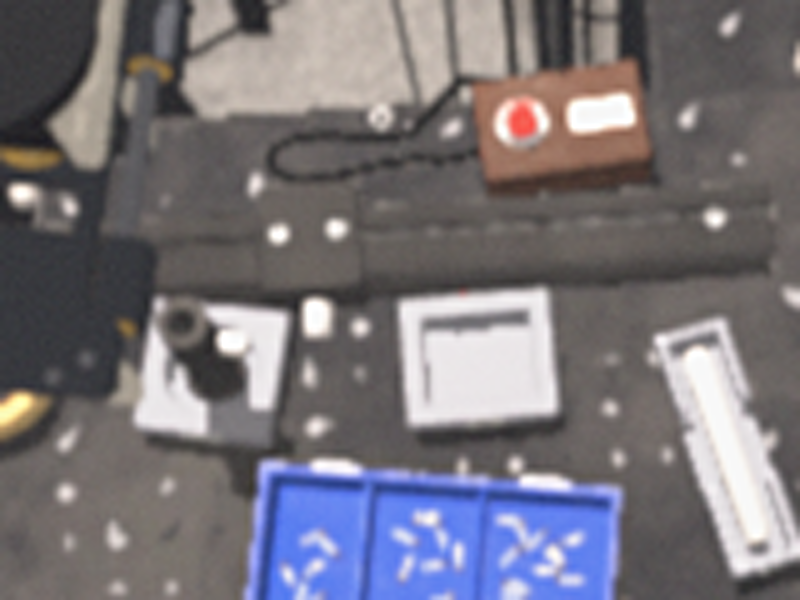

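View pics/w14z.png

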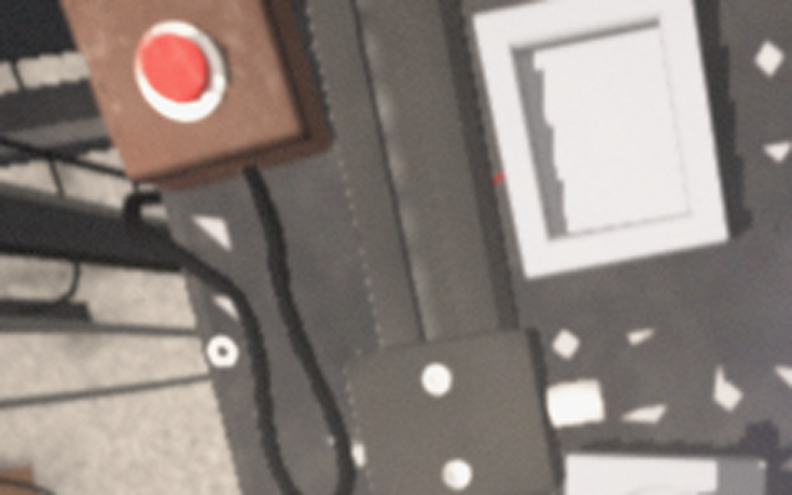

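Run:
```python
from h import *
T=np.load('pics/w14_T.npy')
W=lambda x,y:(60+(x+.5)/3.3-.5,(y+.5)/3.3-.5)
P=lambda x,y:(140+(x+.5)/5-.5,85+(y+.5)/5-.5)
c=r.calibration('top');R,_=cv2.Rodrigues(c['rvec']);M1=c['K']@np.c_[R,c['tvec']]
Ti=np.linalg.inv(T);M2=r.calibration('wrist')['K']@Ti[:3]
for n,a,b in [('s1',(437,380),(337,228)),('s2',(457,473),(278,233)),('btn',(178,68),(522,120)),('dockcorner',(525,278),(398,300)),('corner2',(728,240),(410,430))]:
    X=cv2.triangulatePoints(M1,M2,np.float64(P(*b)).reshape(2,1),np.float64(W(*a)).reshape(2,1)).ravel();print(n,(X[:3]/X[3]).round(4))
q=lambda x,y,z:wpx2w(T,*W(x,y),z)[:2]
a,b,c_=q(525,278,.014),q(728,240,.014),q(473,17,.014)
print(a,b,c_,np.linalg.norm(a-b),np.linalg.norm(a-c_),(b+c_)/2,np.degrees(np.arctan2(*(a-b)[::-1])),np.degrees(np.arctan2(*(a-c_)[::-1])))
print('rail front edge',q(515,300,.02),q(485,100,.02))
```

```text
s1 [0.6969 0.0214 0.0354]
s2 [0.6958 0.0501 0.0375]
btn [ 0.7523 -0.0741  0.029 ]
dockcorner [ 0.6679 -0.0049  0.0069]
corner2 [ 0.601  -0.0072  0.0011]
[ 0.66668248 -0.00390653] [ 0.60149987 -0.00542529] [ 0.66819001 -0.0785403 ] 0.06520030187989782 0.07464898933338648 [ 0.63484494 -0.04198279] 1.3347538520694375 91.15716472185642
rail front edge [0.67028401 0.00246412] [ 0.66832704 -0.05470903]
```

>>> servo_tool(steps=[[6,5.46,1.38,0,0],[6,5.46,1.38,0,0],[6,5.46,1.38,0,0],[6,5.46,1.38,0,0],[6,5.46,1.38,0,0],[6,5.46,1.38,0,0],[6,5.46,1.38,0,0],[6,5.46,1.38,0,0]])

```text
time_s: 30.4
tcp_pos: [0.4611, -0.3263, 0.1847]
eef_rot: [-180.0, 0.0, -98.6]
contact_force: [0.7, 0.2, 0.1]
gripper_width: 0.0599
```

>>> servo_tool(steps=[[6,5.46,1.38,0.6,0],[6,0,0,0,-9.5],[6,0,0,0,-9.5],[6,0,0,0,-9.5],[6,0,0,0,-9.6],[6,0,0,0,0],[6,0,0,0,0]])

```text
time_s: 31.28
tcp_pos: [0.4402, -0.3766, 0.1786]
eef_rot: [180.0, 0.0, -60.7]
contact_force: [-1.4, 0.2, -0.3]
gripper_width: 0.0597
```

```bash
python3 -c "
from h import *
go(.4404,-.3765,.026,-60.5)
wcap('w15')
"
```

```text
t 31.27 pos [ 0.4402 -0.3766  0.1786] rot [ 1.7999e+02  1.0000e-02 -6.0710e+01] w 0.0597 F [-1.4  0.2 -0.3]
 now-axes [-0.   -0.02 15.26] after-spin-axes [-0.   -0.02 15.26] spin -0.21 j6 50.5
```

View pics/w15.png

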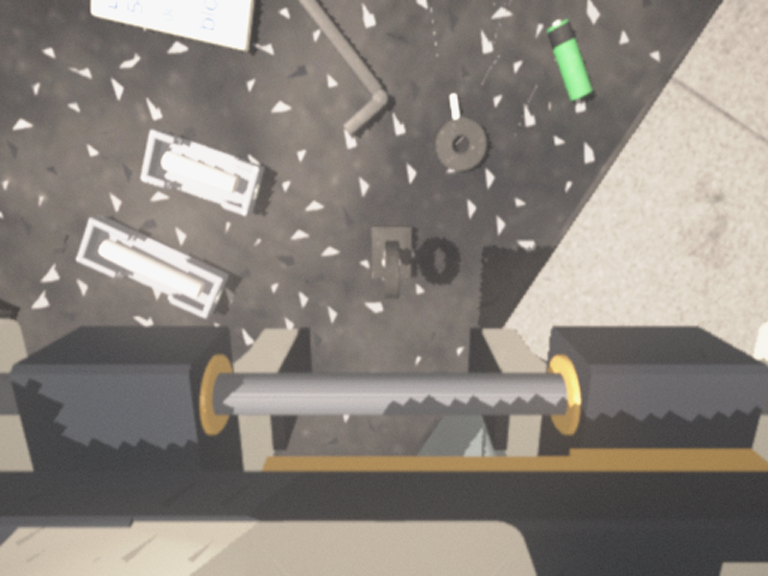

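Run:
```python
from h import *
im=np.load('pics/w15.npy')[:,:,::-1];cv2.imwrite('pics/w15c.png',cv2.resize(im[145:205,235:305],None,fx=9,fy=9,interpolation=cv2.INTER_CUBIC))
```

```text
(no output)
```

View pics/w15c.png

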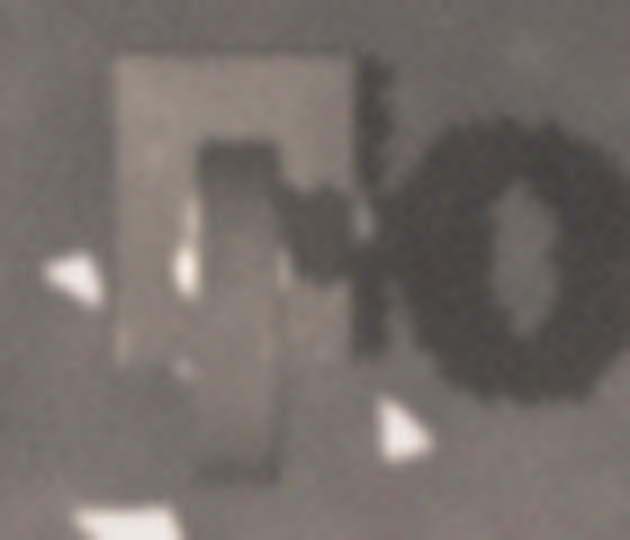

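Run:
```python
from h import *
T=np.load('pics/w15_T.npy')
q=lambda x,y,z:wpx2w(T,235+(x+.5)/9-.5,145+(y+.5)/9-.5,z)[:2]
a,b,c=q(118,57,.008),q(354,55,.008),q(118,362,.008);d=q(354,362,.008)
print((a+d)/2,(b+c)/2,np.linalg.norm(a-b),np.linalg.norm(a-c),np.degrees(np.arctan2(*(a-b)[::-1])))
print('ring',(q(198,300,.06)+q(280,300,.06))/2)
```

```text
[ 0.44002433 -0.37679997] [ 0.44048914 -0.37668174] 0.028940267377014925 0.038844304205999144 29.703837900009706
ring [ 0.44109537 -0.37844283]
```

>>> servo_tool(steps=[[5,0,0,5,-0.2],[5,0,0,5,0],[4,0,0,4,0],[4,0,0,1.3,0],[1,0,0,0,0],[1,0,0,0,0],[1,0,0,0,0],[1,0,0,0,0]], squeeze=25)

```text
time_s: 32.33
tcp_pos: [0.4408, -0.377, 0.0268]
eef_rot: [-179.9, -0.1, -60.3]
contact_force: [-1.0, -1.8, 2.3]
gripper_width: 0.0107
```

>>> servo_tool(steps=[[0.8,0,0,0,0],[0.8,0,0,0,0]])

```text
time_s: 32.58
tcp_pos: [0.4407, -0.3771, 0.0267]
eef_rot: [-180.0, -0.1, -60.3]
contact_force: [-1.4, 1.0, 6.3]
gripper_width: 0.0107
```

>>> servo_tool(steps=[[0.8,0,0,-2,0],[0.8,0,0,-3,0],[0.8,0,0,-3,0],[0.8,0,0,0,0],[0.8,0,0,0,0]])

```text
time_s: 33.2
tcp_pos: [0.4399, -0.3764, 0.1053]
eef_rot: [-180.0, 0.0, -60.3]
contact_force: [-0.1, -0.4, -1.1]
gripper_width: 0.0106
```

```bash
python3 -c "
from h import *
go(.634,-.0425,.106,-89)
wcap('w16')
"
```

```text
t 33.2 pos [ 0.4399 -0.3764  0.1053] rot [-1.800e+02  4.000e-02 -6.032e+01] w 0.0106 F [-0.1 -0.4 -1.1]
 now-axes [-19.4  -33.39  -0.06] after-spin-axes [-33.04 -19.99  -0.07] spin 28.68 j6 50.9
```

View pics/w16.png

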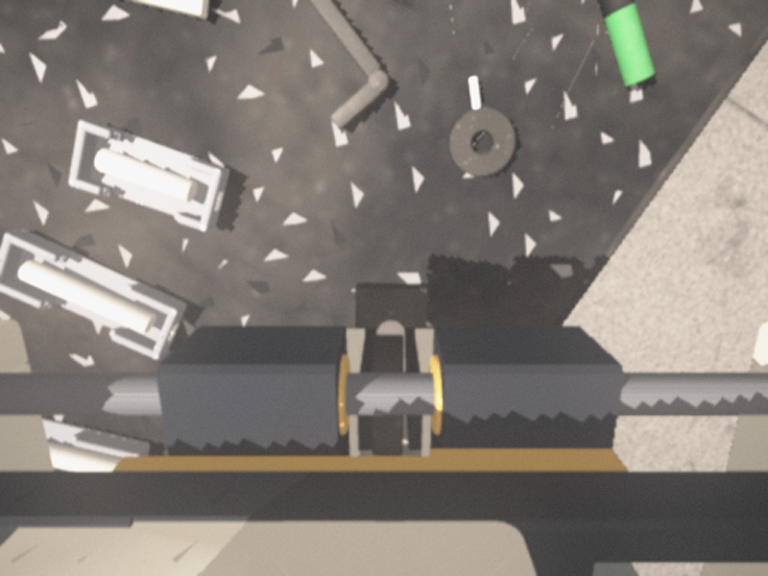

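>>> servo_tool(steps=[[0.8,0,0,0,9.5],[0.8,0,0,0,9.6],[0.8,0,0,0,9.6],[0.8,-4.72,-2.86,0,0],[0.8,-4.72,-2.86,0,0],[0.8,-4.72,-2.86,0,0],[0.8,-4.72,-2.86,0,0],[0.8,-4.72,-2.86,0,0]])

```text
time_s: 34.25
tcp_pos: [0.5792, -0.1366, 0.1045]
eef_rot: [179.9, -0.0, -89.0]
contact_force: [0.9, -0.2, -0.3]
gripper_width: 0.011
```

>>> servo_tool(steps=[[0.8,-4.72,-2.86,0,0],[0.8,-4.72,-2.85,0,0],[0.8,0,0,3,0],[0.8,0,0,2,0],[0.8,0,0,0,0],[0.8,0,0,0,0],[0.8,0,0,0,0]])

```text
time_s: 35.12
tcp_pos: [0.6352, -0.043, 0.0567]
eef_rot: [-179.9, 0.0, -89.0]
contact_force: [-0.9, -0.0, -1.7]
gripper_width: 0.0105
```

```bash
python3 -c "
from h import *
go(.634,-.0425,.03,-89)
wcap('w17')
"
```

```text
t 35.12 pos [ 0.6352 -0.043   0.0567] rot [-1.7992e+02  1.0000e-02 -8.9010e+01] w 0.0105 F [-0.9 -0.  -1.7]
 now-axes [-0.05  0.12  2.67] after-spin-axes [-0.05  0.11  2.67] spin -0.01 j6 -12.7
```

View pics/w17.png

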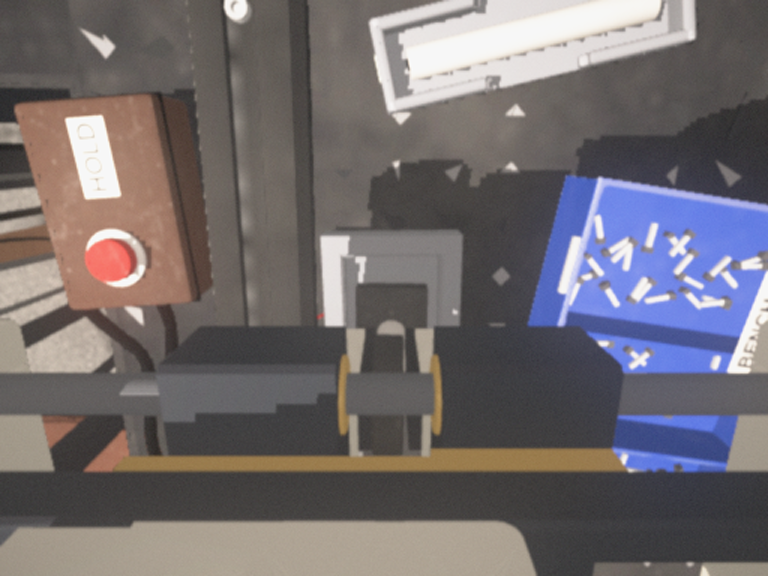

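Run:
```python
from h import *
T=np.load('pics/w17_T.npy')
q=lambda x,y,z:wpx2w(T,(x+.5)/1.5-.5,(y+.5)/1.5-.5,z)[:2]
a,b=q(321,235,.014),q(463,232,.014);d=(b-a)/np.linalg.norm(b-a);n=np.array([d[1],-d[0]])
print(a,b,np.linalg.norm(a-b),(a+b)/2+.037*n,(a+b)/2-.037*n,np.degrees(np.arctan2(*-d[::-1])))
a,b=q(357,285,.038),q(428,285,.038);d=(b-a)/np.linalg.norm(b-a);n=np.array([d[1],-d[0]])
print(a,b,np.linalg.norm(a-b),(a+b)/2+.02*n)
```

```text
[ 0.66787132 -0.07829031] [ 0.60363098 -0.08069913] 0.06428548509082586 [ 0.63436473 -0.04252071] [ 0.63713756 -0.11646874] 2.1474170294295103
[ 0.64992911 -0.06209339] [ 0.6206926  -0.06256913] 0.029240378924864998 [ 0.63498546 -0.0423339 ]
```

>>> servo_tool(steps=[[0.8,0,0.1,1.0,0],[0.8,0,0,0.8,0],[0.8,0,0,0.4,0],[0.8,0,0,0.2,0],[0.8,0,0,0,0],[0.8,0,0,0,0]])

```text
time_s: 35.92
tcp_pos: [0.6338, -0.0429, 0.032]
eef_rot: [-180.0, 0.0, -89.0]
contact_force: [0.2, 0.5, -1.3]
gripper_width: 0.0108
```

>>> servo_tool(steps=[[0.8,0,0,0.13,0],[0.8,0,0,0.05,0],[0.8,0,0,0,0]])

```text
time_s: 36.3
tcp_pos: [0.6338, -0.0428, 0.0308]
eef_rot: [-180.0, 0.0, -89.0]
contact_force: [-1.5, 0.0, 5.3]
gripper_width: 0.0108
```

Contact (5 N). Release with small opening and rise.

>>> servo_tool(steps=[[2,0,0,0,0],[2.2,0,0,0,0],[2.2,0,0,0,0],[2.2,0,0,-2,0],[2.2,0,0,-4,0],[2.2,0,0,-5,0],[2.2,0,0,-4,0],[2.2,0,0,0,0]])

```text
time_s: 37.3
tcp_pos: [0.6357, -0.0427, 0.184]
eef_rot: [-179.6, 0.0, -89.0]
contact_force: [-0.5, 0.5, -0.9]
gripper_width: 0.0218
```

>>> servo_tool(steps=[[2.2,-5,3,0,0],[2.2,-5,3,0,0],[2.2,-3,5,0,0],[2.2,0,0,0,0]])

```text
time_s: 37.8
tcp_pos: [0.5183, 0.0866, 0.1796]
eef_rot: [179.9, 0.0, -88.8]
contact_force: [1.8, 0.3, 0.5]
gripper_width: 0.0218
```

```bash
python3 -c "
from h import *
go(.634,-.0425,.03,-89)
wcap('w18')
im=r.capture('top');cv2.imwrite('pics/t18.png',cv2.resize(im[110:270,130:390,::-1],None,fx=3,fy=3,interpolation=cv2.INTER_CUBIC))
"
```

```text
t 37.8 pos [0.5183 0.0866 0.1796] rot [ 1.7993e+02  2.0000e-02 -8.8820e+01] w 0.0218 F [1.8 0.3 0.5]
 now-axes [ 13.15 -11.32  14.94] after-spin-axes [ 13.11 -11.35  14.96] spin 0.18 j6 -29.6
```

View pics/w18.png

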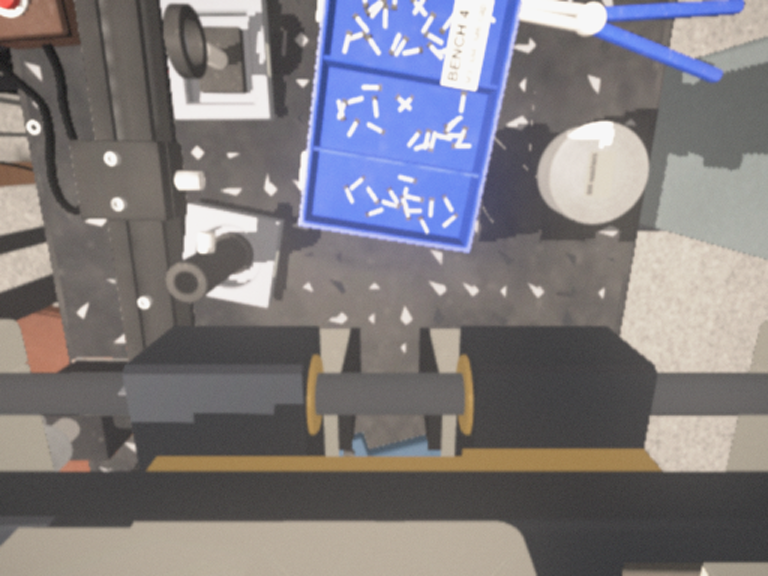

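View pics/t18.png

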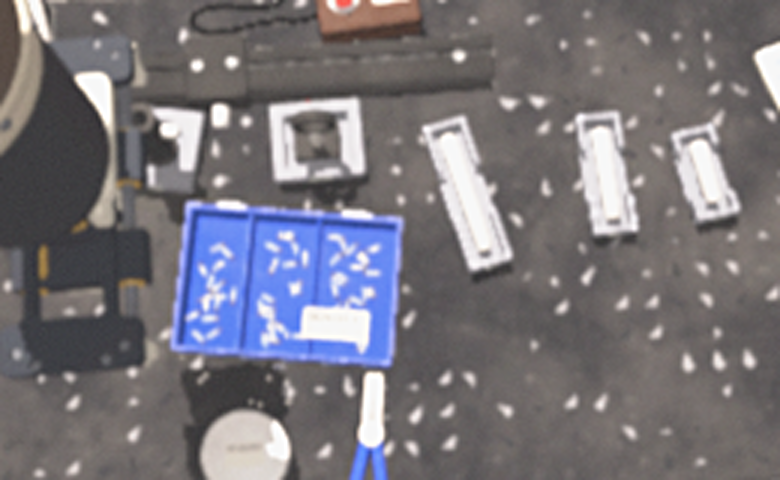

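All five parts are in place: the lens stands in the rectangular pocket (about 215, 60 in the wrist view), the holder stands in the round pocket (about 210, 265), and each post lies in its own bay in the top view.

```bash
python3 -c "
from h import *
print(r.close_job())"
```

```text
the job is handed in; nothing more can be done
None
```

All five parts are sorted and released, and the job was handed in at about 38 s of the 115 s allowed. I placed the three posts in their bays first (short, medium, long), then the holder in the round pocket, then the lens in the rectangular pocket.

- **Final check:** the last top and wrist pictures showed each post lying inside its own bay. They also showed the holder and the lens standing upright in their pockets, with the gripper clear of everything.
- **Extra move:** the short post sat between the lens and the holder, with no room for the gripper's body. I gripped it end to end, set it down about 7 cm further out, and then gripped it across the middle to place it.
- **Forces:** setting the short post down gave a brief wrist reading of about 70 N, under the 120 N limit. Every other reading I took stayed under about 7 N.
- **Disagreements:** positions from the top camera were 2–4 mm off those from the wrist camera, so I placed by the wrist views. My first length for the short post came out 8 mm too long, because a white fleck on the table had merged with it. A closer look corrected that.

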